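# Clamp a specimen block at the right ratchet tooth

### The job

Stand the resin specimen block flat in the nest of the ratchet clamp, lengthways between the guide ribs, let go of it, then wind the knob clockwise, regripping as needed, until the block is pressed against the backstop and the pawl has caught at a tooth that holds it firmly, with about 11 N (6 to 17 N). Never squeeze it with more than 21 N, leave the jar, the slide box and the beaker where they are, and take your hand off at the end.

Things in the scene. Friction and masses are not known exactly. Their poses are not given: they have to be found in the camera images.
- block_mid (a point): Middle of the loose specimen block, 15 mm above its underside: beige resin on a white cassette plate, 40 x 28 x 30 mm (its x, y, z), about 50 g, standing on the worktop. Grasp it across its 28 mm width (y), high up. It goes into the nest with its 40 mm length (x, either way round) along the clamp's x.
- clamp: Bench clamp, bolted down: dark base plate 275 x 110 x 12 mm; at one end a white gear housing 100 x 110 mm, top 48 mm above the worktop, with ratchet wheel and knob; at the other the steel backstop. Origin on the worktop, on the clamp's centre line 75 mm from the knob's axis; x points from the knob to the backstop, z up.
- nest (a point): Where the block goes: on the bed's surface, 18 mm above the worktop, 110.5 mm from the knob's axis; frame parallel to the clamp's. Two guide ribs along x, 36 mm apart, 4 mm high, keep the block in line; above them both sides are open. The face of the open jaw's pad is 24.5 to 27.5 mm from this point towards the knob.
- stop_near (a point): Middle of the backstop's face (44 mm wide, 52 mm high above the worktop) if it were set nearest, 24.5 mm from the nest's point. It has been set by hand and locked 0 to 4 mm farther along the clamp's x; this point does not show how far.
- knob_grip (a point): On the knob's upright axis at grip height, 86 mm above the worktop; turns with the knob. A black bar 46 mm long (x) x 14 mm thick (y), from 64 to 104 mm above the worktop: grip it across its 14 mm. Below it a skirt (radius 20 mm) and the steel ratchet wheel (radius 34 mm, top at 59 mm).
- knob (a joint): Knob angle, rad: 0 at the start (jaw open), grows clockwise seen from above, to 4.9. 12 teeth, a click every 0.524 rad, each moving the jaw 3 mm. Turning takes about 0.025 N m unloaded (0.015 to 0.035); each newton of squeeze adds 0.0057 N m. Let go, it springs back to the tooth last passed.
- pawl_tip (a point): Tip of the small brass sprung pawl beside the ratchet wheel, 54 mm above the worktop, as it lies in a tooth. The pawl climbs each ramp and drops in 0.02 to 0.04 rad after the knob has passed a whole number of teeth (0.524, 1.047 ...); the wheel then cannot be turned back past that tooth.
- jaw: Sliding steel jaw, 16 x 44 x 30 mm, driven by the knob; origin at its middle, on the bed. Before it a sprung pad, 40 mm wide, its unpressed face 21 to 24 mm ahead of the origin (set by a screw, not reported): it first pushes the block along the bed; once the block is against the backstop each further tooth adds about 6.5 N.
- jar: Round lidded jar, radius 28 mm, 75 mm high, origin under its centre; leave it alone.
- slidebox: Grey slide box 85 x 100 x 32 mm, origin under its centre; leave it alone.
- beaker: White cup, rim radius 32 mm, 80 mm high, origin under its centre; leave it alone.
There are look-alikes about, which are no part of the job. Of the things like the part that bears block_mid, leave any that is yellow; of the rest the smaller one is meant.

How it is judged:
On the way:
1. the block stands flat in the nest between the ribs, let go and not yet squeezed (z of block_mid in the frame of nest between 0.012 and 0.018 m and y of block_mid in the frame of nest between -0.006 and 0.006 m and x of block_mid in the frame of nest between -0.012 and 0.016 m and angle between the x axis of block_mid and the x axis of nest, either way round below 0.3 rad and angle between block_mid's own z axis and vertical below 0.1 rad and contact force between the fingers and block below 0.1 N and contact force between jaw and block below 3 N), for 0.2 s.
At the end, for the whole second after the job is handed in: The block stands flat (within 0.1 rad) and square in the nest between the ribs (centre within 6 mm of the nest's centre line, within 3 mm of standing height), pinched between jaw pad and backstop with 5.5 to 17.5 N, the knob standing still with the pawl caught, and nothing held (contact force between jaw and block between 5.5 and 17.5 N and z of block_mid in the frame of nest between 0.012 and 0.018 m and y of block_mid in the frame of nest between -0.006 and 0.006 m and angle between the x axis of block_mid and the x axis of nest, either way round below 0.1 rad and angle between block_mid's own z axis and vertical below 0.1 rad and velocity of joint knob between -0.05 and 0.05 rad/s); the robot touches nothing.
It fails at once if the jaw squeezes the block with more than 21 N (contact force between jaw and block above 21 N).
It fails at once if a bystander is moved by more than 15 mm (distance of any of jar, slidebox, beaker from where it was at the start of the episode above 0.015 m).
It also fails if it takes over 72 s, if anything falls off the work surface, if the arm or the gripper's body presses on something with over 40 N, if the wrist force passes 120 N, or if a joint passes its speed limit or range.

### The arm

A 6-joint arm with a two-finger parallel gripper is mounted at the origin on the work surface. World frame = base frame: x ahead of the robot, y to its left, z up, the work surface at z = 0. Lengths are in m, angles in rad, forces in N, time in s.
With the tool pointing down it reaches from about 0.3 to 0.875 m from the base axis. Payload 6.4 kg.
Tool frame: the origin (TCP) lies midway between the tips of the shut fingers; the grasp point (between the pads) lies 19 mm behind it; x points along the fingers, y is the direction in which the jaws open and shut, and the axes are right-handed (so a half turn about x gives the same grasp; the last joint's range is limited). The gripper opens to 88 mm and grips with 3 to 60 N. Pads are 18 mm wide; open, the fingers measure 123 mm over their backs; the gripper's body (75 mm by 187 mm) begins 45 mm behind the grasp point.
Start: joints at [1.094, 0.181, 1.607, -0, 1.354, -0.206], TCP at [0.154, 0.554, 0.239] pointing down, gripper open.
Joint ranges: [-2.99, 2.99], [-0.89, 2.07], [0.3, 2.58], [-1.14, 4.28], [0, 2.63], [-3.12, 3.12]. Speed limits (rad/s): [2.57, 2.57, 3.01, 3.14, 3.14, 3.14].

### API

Orientations are given as [roll, pitch, yaw] about the fixed x, y, z axes, in that order (R = Rz(yaw) Ry(pitch) Rx(roll)).
In Python, from plant import get_state, vision, job_done gives the robot as it stands. The module is installed in compiled form; this text tells all that it offers.
- The arm moves only by the tool servo_tool, never from a script. Its argument "steps" is a list that holds one entry, the list of rows, each a list of 5 numbers: the shift along the tool's x, y, z in units of 5 cm (1.0 is 5 cm), then the turn about the tool's x in units of 8 degrees (1.0 is 8 degrees), then the opening, from 0 (shut) to 1 (fully open). A call has 1 to 20 rows; each row shifts and turns the commanded pose from where the row before left it, along the tool's axes as they then stand; what a row does not reach is not made up. A row lasts 1/8 s, in which the tool goes at most 62.5 mm and 10.7 degrees, less where a joint would pass 70% of its speed; a pose out of reach is approached as far as the arm can. A call with a number of a shift or a turn outside -1 to 1 is refused whole. A call with a gripper value outside its range is refused whole. The fingers move at their own pace and stop on an object; "grip_force" is the grip in N (left out, the last holds). Time passes only in rows, so rows that do not move let the fingers close. It gives the time, the measured TCP pose, the force and the opening at its end, in the units of the state.
- get_state(): the state, without advancing time (a new reading comes with each control period).
- vision.grab_frame(name): name is "scene" or "top" or "wrist"; returns (picture, depth): 480x640x3 uint8, red, green, blue; 480x640 float32, m along the optical axis (not along the pixel's ray), 0 where there is no reading.
- vision.camera_model(name): a dict with "fovy" (degrees; the focal length in pixels is half the picture's height over the tangent of half this angle, whatever the lens; pixels are square), "cx", "cy" (the principal point, pixels), "D" ([k1, k2, p1, p2, k3] as OpenCV has them; the pictures are not rectified), "position" and "rotation" of the camera in the world. Camera axes: x right, y up, looking along -z (the intrinsics and any distortion apply to the point x, -y, -z); pixel columns grow to the right and rows downward; lengths in m; the calibration is good to about 2 mm. A picture is of the moment at which its call begins: read the wrist's pose just before it. camera_model takes no time and is no camera call; for the wrist camera it gives the pose at the moment of the call.
- job_done(): hands the job in, once; it reports no verdict.
Trained networks look in the newest picture that a camera, given by its name, has taken for a name from the list of things; names that differ only in an ending like _2 or _b are one class to them, and where a whole thing is asked for, a point or a joint stands for the part that bears it (a point fixed in the world has none). Each returns a list of dicts, best first, with "p" (0 to 1); they miss things now and then, are a little off and sometimes report something else, mostly with a low value. They report only what shows in the picture. A call takes as long as a camera call. They do not tell look-alikes from the thing itself.
- vision.look_for(camera, thing): "at" ([column, row] in pixels, amid what is visible of it).
- vision.trace(camera, thing): "pixels" (480x640 bool, what is visible of it) and "at" ([column, row] in pixels, amid what is visible of it).
The state is a dict: "time": time; "joints": joint angles; "dq": joint speeds; "joint_efforts": joint torques, N m; "tool_pos": TCP position; "orientation": TCP orientation; "force": force on the tool from outside, world axes, zero at the start; "torque": the same for the moment, N m; "gripper_width": finger opening in m.
Only numpy, scipy, OpenCV 4.12 (cv2) and the standard library are available. Lean on these libraries where they do the work, as an engineer would, in place of code of your own. Each camera call takes 0.05 s, during which the arm holds its last target.

## Working session

There is one attempt and no reset: what is moved stays moved. The work goes in short steps, Python scripts to look and compute and a tool call to move; the robot and the scene stay as the last step left them, time stands still between calls to the robot, and variables do not carry over. Pictures are saved under pics/ and viewed, and the job is handed in when it is done.

Besides the shell and the picture viewer there is one more tool, called after "Call:" as name(argument=value, ...), one argument or row to a line, values as JSON. servo_tool: Moves the arm, as the interface text tells. Its arguments: {"type":"object","properties":{"steps":{"type":"array"},"grip_force":{"type":"number"}},"required":["steps"]}

```bash
mkdir -p pics
cat > h.py <<'E'
import numpy as np, cv2
from plant import get_state, vision, job_done
def grab(n,f=None):
    p,d=vision.grab_frame(n)
    if f: cv2.imwrite('pics/'+f,cv2.cvtColor(p,cv2.COLOR_RGB2BGR))
    return p,d
def K(m):
    f=240/np.tan(np.radians(m['fovy'])/2); return np.array([[f,0,m['cx']],[0,f,m['cy']],[0,0,1.]])
def rays(m,uv):
    uv=np.asarray(uv,float).reshape(-1,1,2)
    n=cv2.undistortPoints(uv,K(m),np.array(m['D'],float)).reshape(-1,2)
    c=np.c_[n[:,0],-n[:,1],-np.ones(len(n))]
    return c@np.array(m['rotation']).reshape(3,3).T, np.array(m['position'])
def on_z(m,uv,z):
    r,p=rays(m,uv); return p+r*((z-p[2])/r[:,2])[:,None]
def at_depth(m,uv,d):
    r,p=rays(m,uv); return p+r*np.asarray(d).reshape(-1,1)
def proj(m,P):
    P=np.atleast_2d(P); c=(P-np.array(m['position']))@np.array(m['rotation']).reshape(3,3)
    q=np.c_[c[:,0],-c[:,1],-c[:,2]]
    return cv2.projectPoints(q,np.zeros(3),np.zeros(3),K(m),np.array(m['D'],float))[0].reshape(-1,2)
def cloud(m,d,mask):
    v,u=np.nonzero(mask&(d>0)); return at_depth(m,np.c_[u,v],d[v,u])
E
python3 - <<'E'
from h import *
for c in ['top','scene']:
    grab(c,c+'0.png'); m=vision.camera_model(c); print(c,m)
    for t in ['block_mid','clamp','knob_grip','jaw','pawl_tip','jar','slidebox','beaker']:
        print(t,[(round(r['p'],2),np.round(r['at']).tolist()) for r in vision.look_for(c,t)])
print(get_state())
E
```

```text
top {'fovy': 44.009232619665916, 'cx': 317.34959907743695, 'cy': 240.83458374419536, 'D': array([-0.16592527,  0.        ,  0.        ,  0.        ,  0.        ]), 'position': array([0.31942221, 0.15612568, 1.47796586]), 'rotation': array([ 0.1873784 ,  0.0027031 , -1.57642271])}
block_mid [(0.94, [283.0, 320.0]), (0.69, [280.0, 251.0]), (0.48, [275.0, 287.0])]
clamp [(0.89, [414.0, 259.0])]
knob_grip [(0.69, [446.0, 250.0])]
jaw [(0.62, [422.0, 257.0])]
pawl_tip [(0.86, [413.0, 262.0]), (0.61, [448.0, 249.0])]
jar [(0.83, [261.0, 205.0])]
slidebox [(0.78, [430.0, 176.0])]
beaker [(0.97, [207.0, 318.0])]
scene {'fovy': 42.38679337881964, 'cx': 323.15506057043564, 'cy': 235.40794580764563, 'D': array([-0.02727746,  0.        ,  0.        ,  0.        ,  0.        ]), 'position': array([1.10488181, 0.36293142, 1.03945012]), 'rotation': array([ 0.53161597, -0.00539696,  1.95086167])}
block_mid [(0.87, [396.0, 190.0]), (0.79, [379.0, 272.0]), (0.62, [211.0, 205.0])]
clamp [(0.57, [212.0, 203.0])]
knob_grip [(0.59, [170.0, 182.0])]
jaw [(0.98, [206.0, 198.0]), (0.72, [170.0, 185.0])]
pawl_tip [(0.83, [212.0, 202.0])]
jar [(0.61, [375.0, 323.0]), (0.53, [212.0, 206.0])]
slidebox [(0.62, [139.0, 292.0])]
beaker [(0.79, [480.0, 213.0]), (0.26, [376.0, 324.0])]
{'time': 0.9, 'joints': array([ 1.09369210e+00,  1.80756324e-01,  1.60702731e+00, -1.92119467e-05,
        1.35376778e+00, -2.06275771e-01]), 'dq': array([ 0.00199844,  0.00020189, -0.00051062, -0.00193026,  0.00181105,
        0.00021827]), 'joint_efforts': array([ 5.52472193e-04, -4.33832896e+01, -3.42165363e+01,  7.02768308e-02,
        3.10503657e-02, -2.11823493e-05]), 'tool_pos': array([0.15381089, 0.55405905, 0.23872582]), 'orientation': array([0.93753722, 1.57075102, 0.6667129 ]), 'force': array([ 0.11413789,  0.56749919, -0.26196159]), 'torque': array([ 0.00967372,  0.00086127, -0.00926711]), 'gripper_width': 0.08822649434390957}
```

```bash
python3 - <<'E'
s=open('h.py').read()
s=s.replace("np.array(m['rotation']).reshape(3,3)","Rm(m['rotation'])")
s=s.replace("def grab(","from scipy.spatial.transform import Rotation as Ro\ndef Rm(r): return Ro.from_euler('xyz',np.ravel(r)).as_matrix()\ndef grab(",1)
open('h.py','w').write(s)
E
python3 -c "
import cv2
i=cv2.imread('pics/top0.png'); cv2.imwrite('pics/top0c.png',cv2.resize(i[150:350,180:480],None,fx=2.66,fy=2.66,interpolation=2))
i=cv2.imread('pics/scene0.png'); cv2.imwrite('pics/scene0c.png',cv2.resize(i[130:360,110:420],None,fx=2.5,fy=2.5,interpolation=2))"
```

```text
(no output)
```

View pics/top0.png

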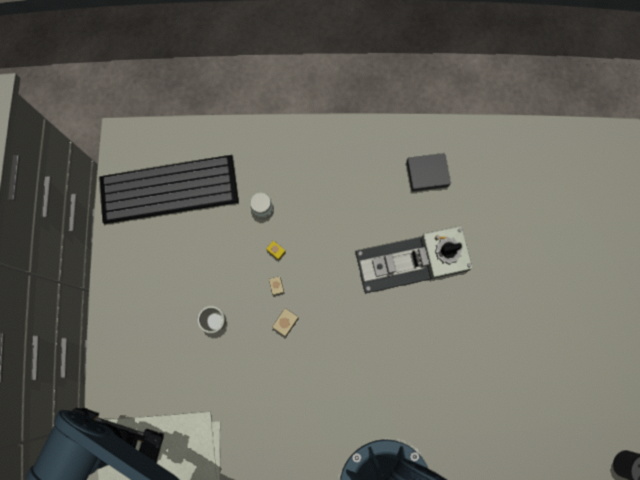

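View pics/top0c.png

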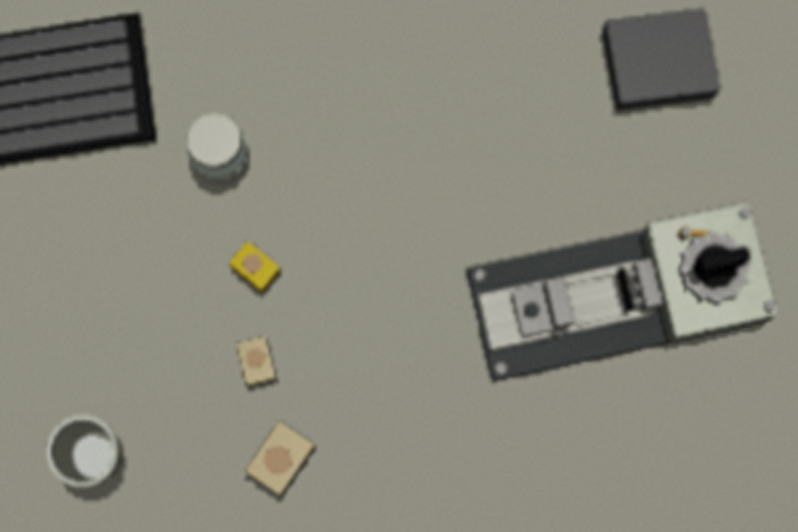

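View pics/scene0c.png

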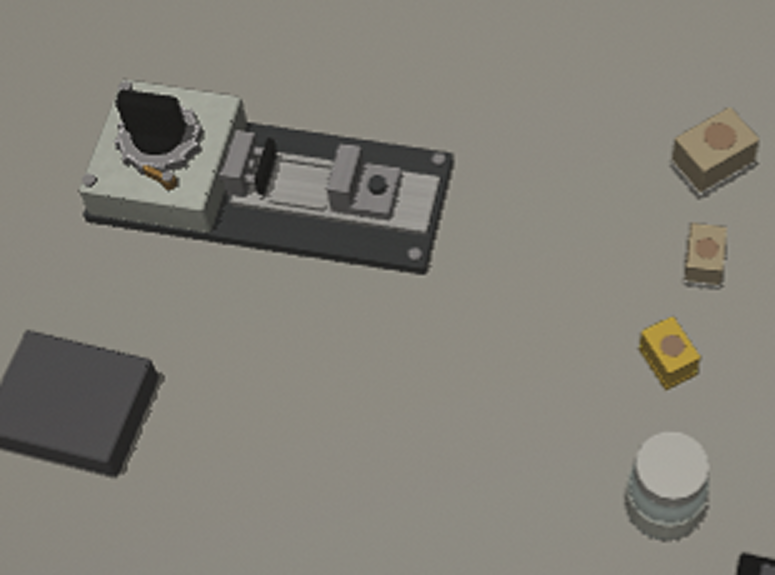

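Candidates in the top view are yellow (276,250), small beige (276,287) and large beige (285,322). Yellow is ruled out and the smaller of the rest is (276,287). Next I measure sizes.

```bash
python3 - <<'E'
from h import *
p,d=grab('top'); m=vision.camera_model('top')
print('floor check',[ (c,np.round(at_depth(m,[c],d[c[1],c[0]]),4).tolist()) for c in [(330,200),(250,270),(500,300)]])
tr=vision.trace('top','block_mid')
for r in tr:
    mk=r['pixels']; 
    P=cloud(m,d,mk); z=P[:,2]; zt=np.percentile(z,80)
    T=P[z>zt-.006]
    rect=cv2.minAreaRect((T[:,:2]*1000).astype(np.float32))
    print(round(r['p'],2),np.round(r['at']),mk.sum(),'ztop',round(zt,4),'rect mm',np.round(rect[0],1),np.round(rect[1],1),round(rect[2],1),p[mk].mean(0).round())
for t in ['clamp','knob_grip','jar','beaker','slidebox']:
    for r in vision.trace('top',t)[:1]:
        P=cloud(m,d,r['pixels']); rect=cv2.minAreaRect((P[:,:2]*1000).astype(np.float32))
        print(t,round(r['p'],2),np.round(r['at']),np.percentile(P[:,2],[5,50,97]).round(3),np.round(rect[0],1),np.round(rect[1],1),round(rect[2],1))
# clamp height map points
E
python3 -c "
import cv2
i=cv2.imread('pics/top0.png'); cv2.imwrite('pics/top0b.png',cv2.resize(i[230:345,240:320],None,fx=5,fy=5,interpolation=2))"
```

```text
floor check [((330, 200), [[0.7062, 0.1255, 0.0002]]), ((250, 270), [[0.5261, 0.3286, -0.001]]), ((500, 300), [[0.4451, -0.3042, -0.0058]])]
0.88 [283. 322.] 379 ztop 0.0444 rect mm [394.3 237.7] [39.  55.9] 56.0 [168. 152. 119.]
0.66 [277. 286.] 211 ztop 0.0323 rect mm [485. 261.] [39.6 28.2] 14.2 [162. 149. 117.]
0.59 [278. 249.] 188 ztop 0.0318 rect mm [572.9 262.1] [38.5 28.2] 54.1 [163. 144.  56.]
clamp 0.84 [414. 260.] [0.009 0.026 0.072] [547.7 -81.6] [111.5 274.1] 11.6
knob_grip 0.58 [447. 250.] [0.056 0.063 0.107] [ 565.2 -162.3] [58.9 63.1] 42.7
jar 0.63 [261. 208.] [0.025 0.072 0.079] [680.2 297.8] [53.3 51.3] 48.8
beaker 0.82 [208. 318.] [0.001 0.028 0.082] [399.7 410.4] [63.1 59.3] 75.2
slidebox 0.69 [429. 175.] [0.019 0.031 0.038] [ 774.4 -126.4] [ 88.1 101.7] 8.3
```

View pics/top0b.png

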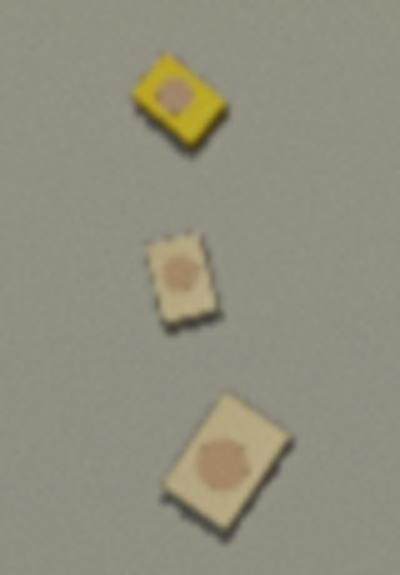

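Confirmed: the middle beige block at (277,286) measures 40×28 mm with its top at 32 mm, while the large one is 56×39×44. Its world position is (0.485, 0.261) and its long axis is at 14°.

```bash
cat >> h.py <<'E'
def tool():
    s=get_state(); R=Rm(s['orientation']); return s,R,np.array(s['tool_pos'])
def yang():
    s,R,p=tool(); return np.degrees(np.arctan2(R[1,1],R[0,1]))
def plan(target,ang=None):
    """ang: wanted direction (deg, mod 180) of tool y. turn first then shift"""
    s,R,p=tool(); t=0
    a0=yang()
    if ang is not None:
        da=(ang-a0+90)%180-90
        # tool x down: + turn about x lowers world yaw
        t=da*np.sign(R[2,0]); R2=R@Ro.from_euler('x',t,degrees=True).as_matrix()
    else: R2=R
    sh=R2.T@(np.array(target)-p)
    print('t',round(s['time'],2),'tcp',p.round(4),'yang',round(a0,1),'tilt x',R[:,0].round(3),'w',round(s['gripper_width'],4),'F',np.round(s['force'],1),'j',np.round(s['joints'],2))
    print(' turn units',round(t/8,3),'(deg %.1f; alt %.2f units)'%(t,(t-np.sign(t)*180)/8),' shift units after turn',(sh/.05).round(3))
E
python3 - <<'E'
from h import *
plan([.485,.261,.2],104.2)
m=vision.camera_model('wrist'); s,R,p=tool()
print('wrist cam in tool',R.T@(m['position']-p), (R.T@Rm(m['rotation'])).round(2),m['fovy'])
E
```

```text
t 1.25 tcp [0.1538 0.5541 0.2387] yang 74.5 tilt x [-0. -0. -1.] w 0.0881 F [-0.5  0.5  0.1] j [ 1.09  0.18  1.61  0.    1.35 -0.21]
 turn units -3.714 (deg -29.7; alt 18.79 units)  shift units after turn [ 0.774 -7.307  4.984]
wrist cam in tool [-0.14562086  0.00148588 -0.06410111] [[-0.    0.26 -0.97]
 [ 1.    0.   -0.  ]
 [ 0.   -0.97 -0.26]] 60.3246239158739
```

Call:
servo_tool(
  steps=[
    [[0, 0, 0, -0.93, 0.7], [0, 0, 0, -0.93, 0.7], [0, 0, 0, -0.93, 0.7], [0, 0, 0, -0.924, 0.7], [0.077, -0.73, 0.5, 0, 0.7], [0.077, -0.73, 0.5, 0, 0.7], [0.077, -0.73, 0.5, 0, 0.7], [0.077, -0.73, 0.5, 0, 0.7], [0.077, -0.73, 0.5, 0, 0.7], [0.077, -0.73, 0.5, 0, 0.7], [0.077, -0.73, 0.5, 0, 0.7], [0.077, -0.73, 0.5, 0, 0.7], [0.077, -0.73, 0.5, 0, 0.7], [0.077, -0.73, 0.5, 0, 0.7], [0, 0, 0, 0, 0.7]],
  ],
  grip_force=12,
)

```text
time: 3.12
tool_pos: [0.4875, 0.2595, 0.1999]
orientation: [-1.665, 1.57, -1.421]
force: [-0.2, 0.6, -1.1]
gripper_width: 0.0617
```

```bash
cat >> h.py <<'E'
def blockrect(c='wrist',near=None,f=None,h=.03):
    m=vision.camera_model(c); p,d=grab(c,f)
    for r in vision.trace(c,'block_mid'):
        P=cloud(m,d,r['pixels']); z=P[:,2]; zt=np.percentile(z,80); T=P[z>zt-.005]
        rect=cv2.minAreaRect((T[:,:2]*1000).astype(np.float32))
        print(round(r['p'],2),np.round(r['at']),'ztop',round(zt,4),'rect',np.round(rect[0],1),np.round(rect[1],1),round(rect[2],1),p[r['pixels']].mean(0).round())
E
python3 - <<'E'
from h import *
blockrect(f='w1.png'); plan([.485,.261,.2],104.2)
E
```

```text
0.87 [302. 307.] ztop 0.0301 rect [577.1 266.2] [40.2 28.3] 50.6 [196. 180. 102.]
0.76 [324. 211.] ztop 0.0304 rect [488.6 264.2] [40.5 27.6] 14.7 [184. 175. 150.]
0.72 [323.  90.] ztop 0.0424 rect [398.  241.8] [39.5 56.2] 54.9 [170. 161. 136.]
t 3.23 tcp [0.4855 0.2614 0.2   ] yang 104.1 tilt x [-0.001  0.    -1.   ] w 0.0614 F [-0.2 -0.  -0.5] j [ 0.28  0.17  1.7   0.    1.27 -1.54]
 turn units -0.009 (deg -0.1; alt 22.49 units)  shift units after turn [ 0.    -0.004 -0.012]
```

View pics/w1.png

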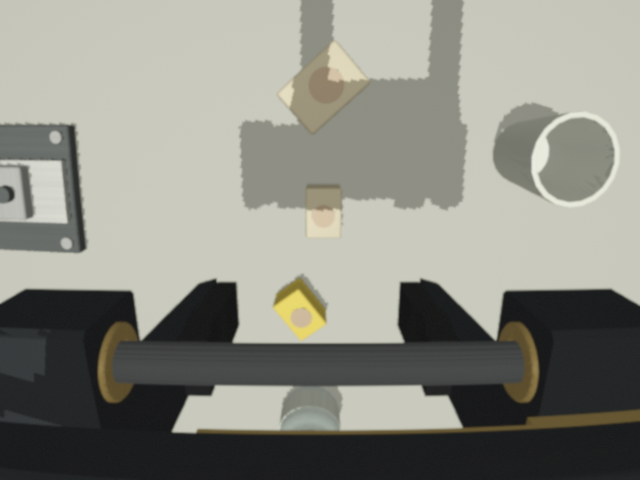

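The wrist view shows the small beige block at (324,211), with yellow at (302,307) and large at (323,90). Wrist and top cameras disagree by about 3 mm, so I descend halfway and re-measure.

Call:
servo_tool(
  steps=[
    [[0.5, 0.01, 0.01, 0, 0.7], [0.5, 0.01, 0.01, 0, 0.7], [0.5, 0.01, 0.01, 0, 0.7], [0.5, 0.01, 0.01, 0, 0.7], [0.5, 0, 0, 0, 0.7], [0, 0, 0, 0, 0.7], [0, 0, 0, 0, 0.7]],
  ],
)

```text
time: 4.1
tool_pos: [0.4872, 0.2648, 0.0763]
orientation: [0.106, 1.57, 0.355]
force: [-0.1, 0.6, 0.5]
gripper_width: 0.062
```

Run:
```python
from h import *
blockrect(f='w2.png'); plan([.488,.2635,.009],104.4)
```

```text
0.94 [317. 257.] ztop 0.0302 rect [487.9 264.3] [39.5 27.8] 13.3 [167. 158. 132.]
0.76 [284. 408.] ztop 0.0303 rect [532.8 253.9] [119.5  44.1] 15.4 [212. 194. 114.]
0.56 [310.  63.] ztop 0.0423 rect [398.  241.7] [39.7 56.6] 55.5 [194. 184. 158.]
t 4.2 tcp [0.4878 0.2646 0.0767] yang 104.2 tilt x [ 0.002  0.001 -1.   ] w 0.0615 F [-0.1 -0.   0.2] j [ 0.28  0.34  1.78  0.    1.03 -1.54]
 turn units -0.02 (deg -0.2; alt 22.48 units)  shift units after turn [ 1.353 -0.023 -0.005]
```

View pics/w2.png

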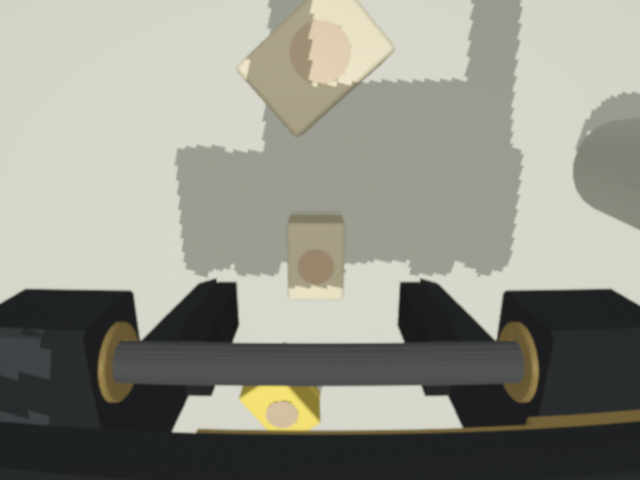

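Block sits centred between the fingers (column 316), and the measurements agree at (488, 264). Descending and gripping.

Call:
servo_tool(
  steps=[
    [[0.34, 0, 0, 0, 0.7], [0.34, 0, 0, 0, 0.7], [0.34, 0, 0, 0, 0.7], [0.34, 0, 0, 0, 0.7], [0, 0, 0, 0, 0.7], [0, 0, 0, 0, 0.2], [0, 0, 0, 0, 0.2], [0, 0, 0, 0, 0.2], [0, 0, 0, 0, 0.2], [0, 0, 0, 0, 0.2]],
  ],
)

```text
time: 5.45
tool_pos: [0.4875, 0.2641, 0.0077]
orientation: [0.0, 1.57, 0.248]
force: [-0.3, -0.7, 3.6]
gripper_width: 0.0277
```

Run:
```python
from h import *
plan([.488,.2635,.009],104.4)
```

```text
t 5.45 tcp [0.4875 0.2641 0.0077] yang 104.2 tilt x [ 0.001  0.    -1.   ] w 0.0277 F [-0.3 -0.7  3.6] j [ 0.28  0.46  1.79 -0.    0.9  -1.54]
 turn units -0.025 (deg -0.2; alt 22.48 units)  shift units after turn [-0.026 -0.014  0.007]
```

Call:
servo_tool(
  steps=[
    [[-0.4, 0, 0, 0, 0.2], [-0.8, 0, 0, 0, 0.2], [-0.9, 0, 0, 0, 0.2], [-0.9, 0, 0, 0.9, 0.2], [-0.9, 0, 0, 0.97, 0.2], [0, 0, 0, 0.97, 0.2], [0, 0, 0, 0.97, 0.2], [0, 0, 0, 0.97, 0.2], [0, 0, 0, 0.97, 0.2], [0, 0, 0, 0.97, 0.2], [0, 0, 0, 0.97, 0.2], [0, 0, 0, 0.97, 0.2], [0, 0, 0, 0.97, 0.2], [0, 0, 0, 0.97, 0.2], [0, 0, 0, 0.97, 0.2], [0, 0, 0, 0, 0.2]],
  ],
)

```text
time: 7.45
tool_pos: [0.4871, 0.2639, 0.2032]
orientation: [1.644, 1.57, 0.277]
force: [0.0, -0.1, -1.0]
gripper_width: 0.028
```

Run:
```python
from h import *
plan([.54,.0,.21],11.6)
```

```text
t 7.45 tcp [0.4871 0.2639 0.2032] yang 11.7 tilt x [ 0.001  0.    -1.   ] w 0.028 F [ 0.  -0.1 -1. ] j [ 0.28  0.17  1.7  -0.    1.28  0.08]
 turn units 0.013 (deg 0.1; alt -22.49 units)  shift units after turn [-0.136 -0.024  5.384]
```

Call:
servo_tool(
  steps=[
    [[0, 0, 0.6, 0, 0.2], [0, 0, 0.8, 0, 0.2], [0, 0, 0.8, 0, 0.2], [0, 0, 0.8, 0, 0.2], [0, 0, 0.8, 0, 0.2], [0, 0, 0.8, 0, 0.2], [0, 0, 0.8, 0, 0.2], [0, 0, 0, 0, 0.2], [0, 0, 0, 0, 0.2]],
  ],
)

```text
time: 8.57
tool_pos: [0.5413, -0.0001, 0.2025]
orientation: [3.129, 1.57, 1.762]
force: [-0.2, 0.3, -1.1]
gripper_width: 0.028
```

Run:
```python
from h import *
plan([.543,-.054,.15],11.6)
m=vision.camera_model('wrist'); p,d=grab('wrist','w3.png')
np.savez('w3.npz',p=p,d=d,m=m)
for t in ['clamp','jaw','knob_grip','pawl_tip']:
    print(t,[(round(r['p'],2),np.round(r['at']).tolist()) for r in vision.look_for('wrist',t)])
```

```text
t 8.57 tcp [ 5.413e-01 -1.000e-04  2.025e-01] yang 11.7 tilt x [-0.  0. -1.] w 0.028 F [-0.2  0.3 -1.1] j [-0.22  0.14  1.73  0.    1.27 -0.42]
 turn units 0.013 (deg 0.1; alt -22.49 units)  shift units after turn [ 1.049 -0.184  1.063]
clamp [(0.67, [308.0, 218.0]), (0.28, [309.0, 409.0])]
jaw []
knob_grip [(0.97, [306.0, 407.0])]
pawl_tip [(0.64, [309.0, 218.0])]
```

View pics/w3.png

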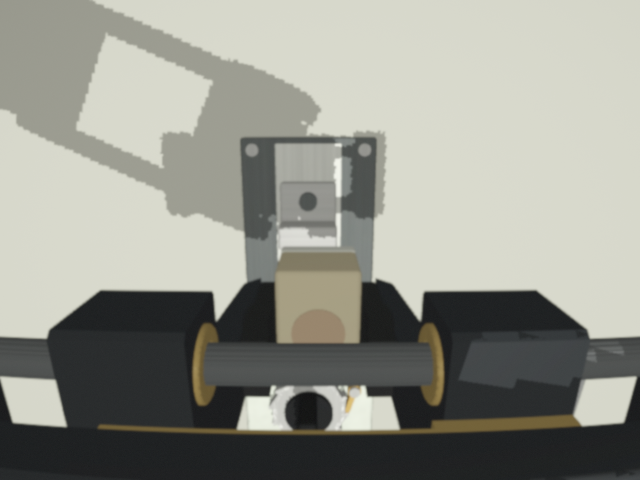

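The plate's far end shows at row 137 and the stop at (307,200). The held block hides the nest, so I move over the housing at the same height to see nest, jaw and stop in the clear part.

Call:
servo_tool(
  steps=[
    [[0, 0, 0.7, 0, 0.2], [0, 0, 0.8, 0, 0.2], [0, 0, 0.7, 0, 0.2], [0, 0, 0, 0, 0.2], [0, 0, 0, 0, 0.2]],
  ],
)

```text
time: 9.45
tool_pos: [0.5636, -0.1074, 0.202]
orientation: [-2.665, 1.57, 2.251]
force: [0.1, -0.1, -0.4]
gripper_width: 0.0279
```

Run:
```python
from h import *
plan([.543,-.054,.15],11.6)
m=vision.camera_model('wrist'); p,d=grab('wrist','w4.png')
np.savez('w4.npz',p=p,d=d,m=m)
for t in ['clamp','jaw','knob_grip','pawl_tip']:
    print(t,[(round(r['p'],2),np.round(r['at']).tolist()) for r in vision.look_for('wrist',t)])
```

```text
t 9.45 tcp [ 0.5636 -0.1074  0.202 ] yang 11.7 tilt x [-0.001  0.001 -1.   ] w 0.0279 F [ 0.1 -0.1 -0.4] j [-0.4   0.21  1.65  0.    1.28 -0.6 ]
 turn units 0.008 (deg 0.1; alt -22.49 units)  shift units after turn [ 1.041 -0.188 -1.128]
clamp [(0.72, [306.0, 130.0])]
jaw [(0.68, [306.0, 199.0])]
knob_grip [(0.72, [273.0, 269.0])]
pawl_tip [(0.92, [309.0, 128.0])]
```

View pics/w4.png

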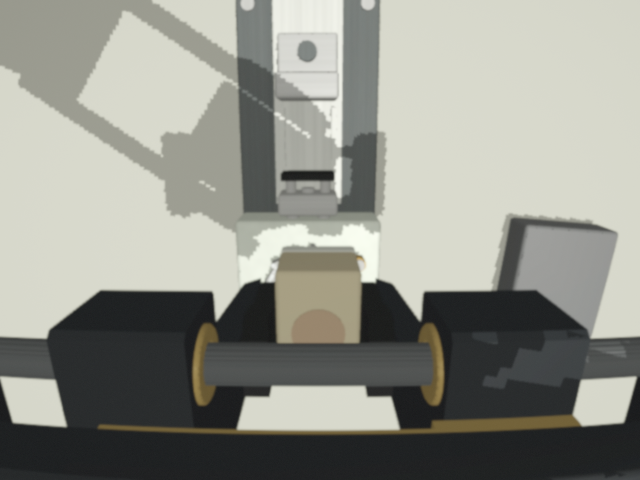

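Run:
```python
from h import *
z=np.load('w4.npz',allow_pickle=True); p,d,m=z['p'],z['d'],z['m'].item()
P=np.full((480,640,3),np.nan); v,u=np.nonzero(d>0); P[v,u]=at_depth(m,np.c_[u,v],d[v,u])
print('table z',[np.round(P[r,c],4).tolist() for r,c in[(100,430),(250,200),(40,200)]])
# edges of plate rows 20-200: where z crosses ~6mm
L=[];Rr=[]
for r in range(20,205,4):
    row=P[r,200:420,2]; on=np.nonzero((row>.006)&(row<.02))[0]
    if len(on)>10: L.append(P[r,200+on[0],:2]); Rr.append(P[r,200+on[-1],:2])
for n,A in(('L',L),('R',Rr)):
    A=np.array(A); vx,vy,x0,y0=cv2.fitLine((A*1000).astype(np.float32),cv2.DIST_HUBER,0,.01,.01).ravel()
    print(n,'ang',np.degrees(np.arctan2(vy,vx)),x0,y0)
    nrm=np.array([-vy,vx]); print('  resid',np.abs((A*1000-[x0,y0])@nrm).max())
    if n=='L':l=(x0,y0,vx,vy)
    else: rr=(x0,y0,vx,vy)
vv=np.array(l[2:])*np.sign(l[3])+np.array(rr[2:])*np.sign(rr[3]); vv/=np.linalg.norm(vv); nn=np.array([-vv[1],vv[0]])
ang=np.degrees(np.arctan2(vv[1],vv[0]))
a=nn@np.array(l[:2]); b=nn@np.array(rr[:2]); print('axis ang',ang,'width',abs(a-b),'centre offset along n',(a+b)/2)
np.savez('axis.npz',v=vv,n=nn,c=(a+b)/2000)
# profile along centre column strip
Q=P.reshape(-1,3); s=Q[:,:2]@vv*1000; t=Q[:,:2]@nn*1000-(a+b)/2
for lo,hi in((-18,-8),(8,18)):
    k=(t>lo)&(t<hi)&(Q[:,2]<.07)
    hs=[]
    for s0 in np.arange(-200,60,2):
        kk=k&(s>=s0)&(s<s0+2)
        if kk.sum()>3: hs.append((int(s0),int(round(np.nanmedian(Q[kk,2])*1000))))
    print(lo,hi,hs)
# cross-profile for bed/ribs at nest
k0=(s>-60+0)
zz=P[140,220:400]; print([(int(round(q[:2]@nn*1000-(a+b)/2)),int(round(q[2]*1000))) for q in zz[::4]])
print('s of row140',P[140,306]@np.r_[vv,0]*1000, 's img rows',[(r,round(P[r,306,:2]@vv*1000,1),round(P[r,306,2]*1000,1)) for r in range(30,270,5)])
```

```text
table z [[0.6371, -0.0011, -0.0007], [0.471, -0.1654, -0.0001], [0.4464, 0.0071, 0.0001]]
L ang -78.06108 488.4513 -41.55424
  resid 0.9137596238646553
R ang -78.355705 599.60895 -41.813713
  resid 0.901489849057659
axis ang 101.7916 width 108.75894 centre offset along n -524.03143
-18 -8 [(-200, 38), (-198, 38), (-196, 39), (-194, 44), (-192, 45), (-190, 46), (-188, 45), (-186, 18), (-184, 17), (-182, 18), (-180, 18), (-178, 18), (-176, 18), (-174, 18), (-172, 18), (-170, 17), (-168, 17), (-166, 17), (-164, 18), (-162, 17), (-160, 18), (-158, 17), (-156, 18), (-154, 18), (-152, 18), (-150, 18), (-148, 18), (-146, 18), (-144, 18), (-142, 18), (-140, 18), (-138, 18), (-136, 18), (-134, 49), (-132, 52), (-130, 51), (-128, 51), (-126, 52), (-124, 52), (-122, 52), (-120, 52), (-118, 51), (-116, 50), (-114, 30), (-112, 30), (-110, 30), (-108, 30), (-106, 30), (-104, 30), (-102, 30), (-100, 29), (-98, 29), (-96, 30), (-94, 29), (-92, 30), (-90, 30), (-88, 29), (-86, 28), (-84, 18), (-82, 18), (-80, 18), (-78, 18), (-76, 17), (-74, 18), (-72, 18), (-70, 17), (-68, 18), (-66, 18), (-64, 17),
[... 248 characters left out ...]
162, 18), (-160, 18), (-158, 18), (-156, 18), (-154, 18), (-152, 18), (-150, 18), (-148, 18), (-146, 18), (-144, 18), (-142, 18), (-140, 18), (-138, 18), (-136, 17), (-134, 48), (-132, 52), (-130, 52), (-128, 52), (-126, 52), (-124, 52), (-122, 52), (-120, 52), (-118, 51), (-116, 49), (-114, 30), (-112, 29), (-110, 30), (-108, 30), (-106, 29), (-104, 30), (-102, 30), (-100, 29), (-98, 30), (-96, 30), (-94, 30), (-92, 29), (-90, 30), (-88, 29), (-84, 18), (-82, 18), (-80, 18), (-78, 18), (-76, 18), (-74, 18), (-72, 18), (-70, 18), (-68, 18), (-66, 18), (-64, 17), (-62, 18)]Traceback (most recent call last):
  File "<stdin>", line 31, in <module>
ValueError: cannot convert float NaN to integer
```

```bash
python3 - <<'E'
from h import *
z=np.load('w4.npz',allow_pickle=True); p,d,m=z['p'],z['d'],z['m'].item()
A=np.load('axis.npz'); vv,nn,c=A['v'],A['n'],float(A['c'])
Q=cloud(m,d,np.ones((480,640),bool)); s=Q[:,:2]@vv*1000; t=(Q[:,:2]@nn-c)*1000; h=Q[:,2]*1000
for n,s0,s1,h0,h1 in(('stop',-131,-118,48,56),('pad',-195,-187,43,48),('jaw',-215,-190,30,50),('bedribs',-184,-138,15,25),('ribs',-184,-138,20,25),('plate',-184,-138,9,14),('clampblk',-110,-88,27,33)):
    k=(s>s0)&(s<s1)&(h>h0)&(h<h1)&(abs(t)<70)
    print(n,k.sum(),np.percentile(t[k],[0.5,50,99.5]).round(1),'mid',round(np.percentile(t[k],[.5,99.5]).mean(),1))
g=[]
for t0 in range(-58,58,2):
    k=(s>-180)&(s<-140)&(t>=t0)&(t<t0+2)&(h<30)
    if k.sum(): g.append((t0,round(float(np.median(h[k])),1)))
print(g)
for s0 in (-160,): 
    T=vv*s0/1000+nn*c; print('nest xy',T)
    plan([T[0],T[1],.2],np.degrees(np.arctan2(vv[1],vv[0]))-90)
# block in hand: rect of block
m=vision.camera_model('wrist')
E
python3 - <<'E'
import cv2;i=cv2.imread('pics/w4.png');cv2.imwrite('pics/w4c.png',cv2.resize(i[80:230,220:400],None,fx=4,fy=4,interpolation=2))
E
```

```text
stop 1224 [-21.8  -0.5  21.5] mid -0.1
pad 384 [-19.6   0.2  19.9] mid 0.2
jaw 1656 [-21.1   0.2  21.6] mid 0.3
bedribs 3942 [-25.7  -0.1  25.4] mid -0.2
ribs 617 [-21.8 -17.9  21.8] mid -0.0
plate 4143 [-54.7 -26.2  54.5] mid -0.1
clampblk 1594 [-22.   -0.9  21.8] mid -0.1
[(-58, -0.3), (-56, 10.7), (-54, 11.4), (-52, 11.7), (-50, 11.6), (-48, 11.6), (-46, 11.7), (-44, 11.6), (-42, 11.6), (-40, 11.8), (-38, 11.4), (-36, 11.7), (-34, 11.6), (-32, 11.7), (-30, 11.6), (-28, 11.7), (-26, 17.6), (-24, 17.6), (-22, 21.6), (-20, 21.4), (-18, 17.8), (-16, 17.6), (-14, 17.5), (-12, 17.5), (-10, 17.7), (-8, 17.5), (-6, 17.7), (-4, 17.6), (-2, 17.7), (0, 17.8), (2, 17.6), (4, 17.7), (6, 17.7), (8, 17.6), (10, 17.6), (12, 17.7), (14, 17.7), (16, 17.8), (18, 21.6), (20, 21.6), (22, 17.6), (24, 17.6), (26, 11.6), (28, 11.5), (30, 11.5), (32, 11.5), (34, 11.6), (36, 11.5), (38, 11.5), (40, 11.6), (42, 11.7), (44, 11.8), (46, 11.7), (48, 11.6), (50, 11.6), (52, 11.3), (54, 10.7), (56, -0.3)]
nest xy [ 0.54566944 -0.04953639]
t 9.7 tcp [ 0.5637 -0.1072  0.2023] yang 11.7 tilt x [-0.  0. -1.] w 0.0278 F [ 0.9  0.3 -0.7] j [-0.39  0.21  1.65  0.    1.28 -0.6 ]
 turn units -0.009 (deg -0.1; alt 22.49 units)  shift units after turn [ 0.046 -0.117 -1.204]
```

View pics/w4c.png

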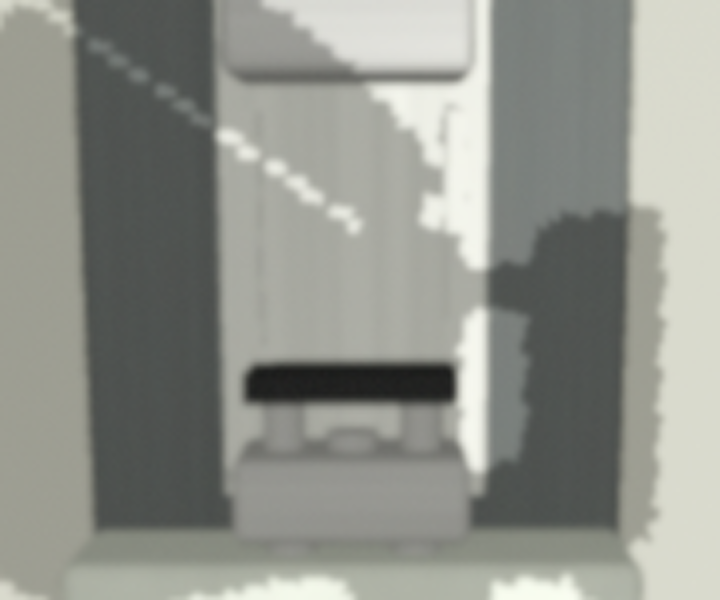

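Run:
```python
from h import *
z=np.load('w4.npz',allow_pickle=True); p,d,m=z['p'],z['d'],z['m'].item()
s,R,tp=tool()
mk=np.zeros((480,640),bool); mk[246:342,282:354]=1
Q=(cloud(m,d,mk)-tp)@R*1000
k=(Q[:,0]>-25)&(Q[:,0]<15)
for x0 in range(-24,14,2):
    kk=k&(Q[:,0]>=x0)&(Q[:,0]<x0+2)
    if kk.sum()>5: print(x0,kk.sum(),'z',np.percentile(Q[kk,2],[1,50,99]).round(1),'y',np.percentile(Q[kk,1],[1,99]).round(1))
```

```text
-24 1430 z [-21.4  -7.    2.4] y [-9.6 13.1]
-22 3668 z [-21.8 -11.    2.7] y [-9.8 13.2]
-20 174 z [-22.2 -21.7  -9. ] y [-9.5 13.2]
-18 143 z [-22.3 -21.7 -21.4] y [-9.6 13.2]
-16 145 z [-22.2 -21.8 -21.4] y [-9.9 13.4]
-14 128 z [-22.2 -21.8 -21.4] y [-10.1  13.6]
-12 133 z [-22.2 -21.8 -21.3] y [-10.3  13.8]
-10 129 z [-22.2 -21.8 -21.4] y [-10.3  13.9]
-8 136 z [-22.3 -21.8 -21.5] y [-10.7  14.1]
-6 118 z [-22.2 -21.9 -21.5] y [-10.5  14.3]
-4 106 z [-22.4 -21.8 -21.4] y [-10.8  14.1]
-2 120 z [-22.2 -21.8 -21.4] y [-11.2  14.3]
0 84 z [-22.2 -21.7 -21.3] y [-11.4  14.6]
2 144 z [-22.1 -21.8 -21.2] y [-11.4  15. ]
4 108 z [-22.2 -21.9 -21.5] y [-11.4  14.8]
6 42 z [-21.8 -21.7 -21.4] y [-11.8  15.2]
```

Run:
```python
from h import *
z=np.load('w4.npz',allow_pickle=True); p,d,m=z['p'],z['d'],z['m'].item()
s,R,tp=tool()
mk=np.zeros((480,640),bool); mk[255:269,262:374]=1
Q=(cloud(m,d,mk)-tp)@R*1000
k=(Q[:,0]>-18)&(Q[:,0]<8)&(Q[:,2]>-24)&(Q[:,2]<-19)
print('face y',np.percentile(Q[k,1],[.5,50,99.5]))
A=np.load('axis.npz'); vv,nn,c=A['v'],A['n'],float(A['c'])
for s0 in(-161,):
    T=vv*s0/1000+nn*c; print(T); plan([T[0],T[1],.2],np.degrees(np.arctan2(vv[1],vv[0]))-90)
```

```text
face y [-11.79681209   1.90617654  15.24213698]
[ 0.54587376 -0.05051529]
t 9.7 tcp [ 0.5637 -0.1072  0.2023] yang 11.7 tilt x [-0.  0. -1.] w 0.0278 F [ 0.9  0.3 -0.7] j [-0.39  0.21  1.65  0.    1.28 -0.6 ]
 turn units -0.009 (deg -0.1; alt 22.49 units)  shift units after turn [ 0.046 -0.117 -1.184]
```

Measured in the same camera, the held block sits 1.7 mm off the TCP in tool y (camera calibration offset). I therefore position relative to that: shift y −0.151, z −1.17.

Call:
servo_tool(
  steps=[
    [[0, -0.051, -0.39, 0, 0.2], [0, -0.05, -0.39, 0, 0.2], [0, -0.05, -0.39, 0, 0.2], [0.6, 0, 0, 0, 0.2], [0.6, 0, 0, 0, 0.2], [0.4, 0, 0, 0, 0.2], [0, 0, 0, 0, 0.2], [0, 0, 0, 0, 0.2]],
  ],
)

```text
time: 10.7
tool_pos: [0.545, -0.052, 0.1232]
orientation: [1.096, 1.57, -0.272]
force: [0.2, -0.0, -0.2]
gripper_width: 0.0279
```

Run:
```python
from h import *
plan([.5441,-.0517,.027],11.8)
m=vision.camera_model('wrist'); p,d=grab('wrist','w5.png')
A=np.load('axis.npz'); vv,nn,c=A['v'],A['n'],float(A['c'])
Q=cloud(m,d,np.ones((480,640),bool)); s=Q[:,:2]@vv*1000; t=(Q[:,:2]@nn-c)*1000; h=Q[:,2]*1000
for n,s0,s1,h0,h1 in(('stop',-131,-118,48,56),('clampblk',-110,-88,27,33)):
    k=(s>s0)&(s<s1)&(h>h0)&(h<h1)&(abs(t)<70)
    print(n,k.sum(),np.percentile(t[k],[0.5,50,99.5]).round(1))
s_,R,tp=tool(); T=(Q-tp)@R*1000
k=(T[:,0]>-18)&(T[:,0]<5)&(abs(T[:,2]+22)<2.5)&(abs(T[:,1])<18)
print('block face',k.sum(),np.percentile(s[k],[1,50,99]).round(1),np.percentile(t[k],[.5,50,99.5]).round(1))
k=(abs(t)<15)&(h>49)&(h<55)&(s<-110)&(s>-140);print('stop face s',np.percentile(s[k],[.5,2]).round(1))
```

```text
t 10.7 tcp [ 0.545  -0.052   0.1232] yang 11.7 tilt x [ 0.001 -0.    -1.   ] w 0.0279 F [ 0.2 -0.  -0.2] j [-0.31  0.25  1.77  0.    1.11 -0.52]
 turn units -0.016 (deg -0.1; alt 22.48 units)  shift units after turn [ 1.924 -0.019 -0.012]
stop 2040 [-21.4   0.4  22.1]
clampblk 2518 [-21.8  -0.7  21.4]
block face 1544 [-141.1 -140.5 -140. ] [-14.4  -0.6  12.8]
stop face s [-134.  -133.3]
```

View pics/w5.png

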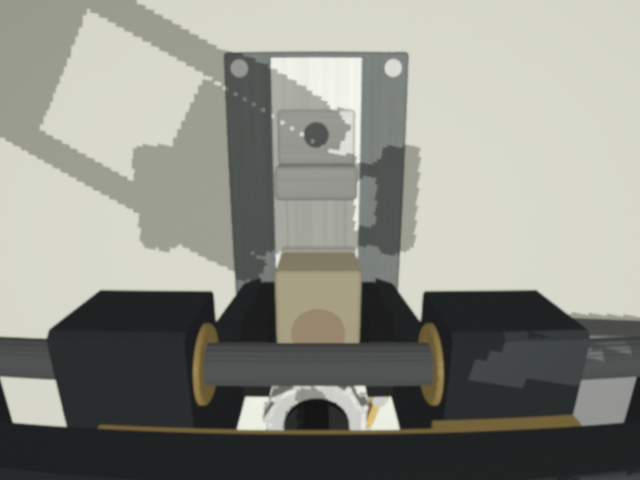

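Call:
servo_tool(
  steps=[
    [[0.4, -0.019, -0.01, 0, 0.2], [0.4, 0, 0, 0, 0.2], [0.4, 0, 0, 0, 0.2], [0.35, 0, 0, 0, 0.2], [0.2, 0, 0, 0, 0.2], [0.12, 0, 0, 0, 0.2], [0.05, 0, 0, 0, 0.2], [0, 0, 0, 0, 0.2], [0, 0, 0, 0, 0.2]],
  ],
)

```text
time: 11.88
tool_pos: [0.5439, -0.0523, 0.0267]
orientation: [1.035, 1.57, -0.333]
force: [0.3, -0.7, -0.2]
gripper_width: 0.0284
```

Run:
```python
from h import *
plan([.5441,-.0517,.027],11.8)
m=vision.camera_model('wrist'); p,d=grab('wrist','w6.png')
A=np.load('axis.npz'); vv,nn,c=A['v'],A['n'],float(A['c'])
Q=cloud(m,d,np.ones((480,640),bool)); s=Q[:,:2]@vv*1000; t=(Q[:,:2]@nn-c)*1000; h=Q[:,2]*1000
k=(s>-131)&(s<-118)&(h>48)&(h<56)&(abs(t)<70)
print('stop',np.percentile(t[k],[0.5,50,99.5]).round(1))
s_,R,tp=tool(); T=(Q-tp)@R*1000
k=(T[:,0]>-18)&(T[:,0]<5)&(abs(T[:,2]+22)<2.5)&(abs(T[:,1])<18)
print('block face',k.sum(),np.percentile(s[k],[1,50,99]).round(1),np.percentile(t[k],[.5,50,99.5]).round(1))
```

```text
t 11.88 tcp [ 0.5439 -0.0523  0.0267] yang 11.6 tilt x [ 0.001 -0.    -1.   ] w 0.0284 F [ 0.3 -0.7 -0.2] j [-0.31  0.41  1.81 -0.    0.93 -0.52]
 turn units -0.02 (deg -0.2; alt 22.48 units)  shift units after turn [-0.006  0.006 -0.01 ]
stop [-21.5   0.1  21.5]
block face 1123 [-141.1 -140.4 -140. ] [-13.1   0.5  14. ]
```

View pics/w6.png

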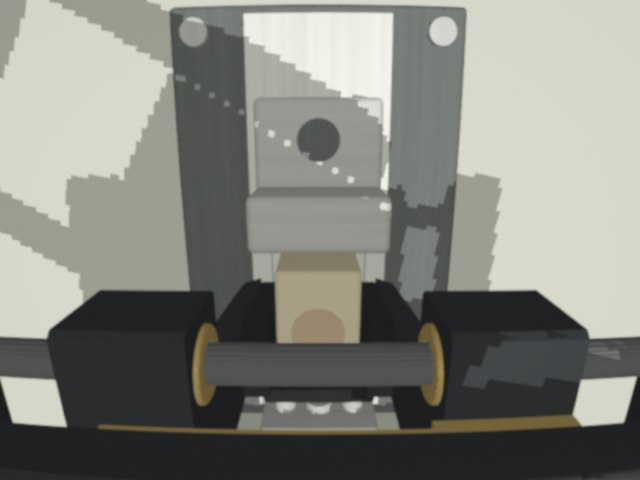

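Centred between the ribs (block t −13…14, stop ±21.5), about 1 mm above the bed. Lowering that and releasing.

Call:
servo_tool(
  steps=[
    [[0.018, 0, 0, 0, 0.2], [0, 0, 0, 0, 0.2], [0, 0, 0, 0, 0.5], [0, 0, 0, 0, 0.55], [0, 0, 0, 0, 0.55], [0, 0, 0, 0, 0.55], [-0.3, 0, 0, 0, 0.55], [-0.6, 0, 0, 0, 0.55], [-0.8, 0, 0, 0, 0.55], [-0.8, 0, 0, 0, 0.55], [-0.8, 0, 0, 0, 0.55], [0, 0, 0, 0, 0.55], [0, 0, 0, 0, 0.55]],
  ],
)

```text
time: 13.55
tool_pos: [0.5432, -0.0521, 0.1904]
orientation: [0.895, 1.571, -0.473]
force: [-0.6, -0.4, -0.3]
gripper_width: 0.0486
```

Run:
```python
from h import *
m=vision.camera_model('wrist'); p,d=grab('wrist','w7.png')
A=np.load('axis.npz'); vv,nn,c=A['v'],A['n'],float(A['c'])
Q=cloud(m,d,np.ones((480,640),bool)); s=Q[:,:2]@vv*1000; t=(Q[:,:2]@nn-c)*1000; h=Q[:,2]*1000
k=(s>-185)&(s<-137)&(h>43)&(h<53)&(abs(t)<22)
print('block top h',np.median(h[k]),np.percentile(s[k],[1,99]).round(1),np.percentile(t[k],[.5,50,99.5]).round(1))
# knob: wheel estimate from top
m=vision.camera_model('top'); p,d=grab('top','top1.png')
Q=cloud(m,d,np.ones((480,640),bool)); s=Q[:,:2]@vv*1000; t=(Q[:,:2]@nn-c)*1000; h=Q[:,2]*1000
k=(s>-330)&(s<-200)&(h>53)&(h<120)&(abs(t)<60); print('wheel+knob',np.percentile(s[k],[1,99]),np.percentile(t[k],[1,99]))
plan([*(vv*-.270+nn*c),.12],None)
```

```text
block top h 47.65848954861107 [-179.4 -140.3] [-13.    0.7  14.4]
wheel+knob [-286.55112467 -249.91110845] [ 2.2675416  47.26748136]
t 13.65 tcp [ 0.5426 -0.0519  0.1892] yang 11.6 tilt x [-0.002  0.001 -1.   ] w 0.0486 F [ 1.  -0.3 -0.6] j [-0.31  0.17  1.73  0.    1.25 -0.52]
 turn units 0.0 (deg 0.0; alt 0.00 units)  shift units after turn [1.38  0.077 2.168]
```

View pics/w7.png

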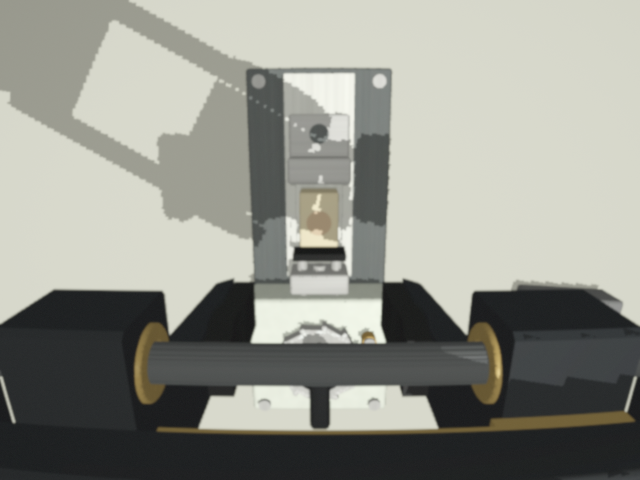

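The block stands free in the nest, with its top at 47.7 mm (= 18+30) and t −13…14. In this picture it is at (318,215), between stop (318,170) and pad (318,253). Next I view the knob in the clear part of the wrist picture.

Call:
servo_tool(
  steps=[
    [[-0.05, 0, 0.6, 0, 0.55], [-0.1, 0, 0.8, 0, 0.55], [-0.1, 0, 0.8, 0, 0.55], [0, 0, 0.8, 0, 0.55], [0, 0, 0.6, 0, 0.55], [0, 0, 0, 0, 0.55], [0, 0, 0, 0, 0.55]],
  ],
)

```text
time: 14.52
tool_pos: [0.5792, -0.2275, 0.2015]
orientation: [-2.456, 1.568, 2.46]
force: [-0.1, 0.5, -0.5]
gripper_width: 0.0487
```

Run:
```python
from h import *
plan([.58,-.23,.12],None)
m=vision.camera_model('wrist'); p,d=grab('wrist','w8.png'); s_,R,tp=tool()
np.savez('w8.npz',p=p,d=d,m=m,R=R,tp=tp)
A=np.load('axis.npz'); vv,nn,c=A['v'],A['n'],float(A['c'])
Q=cloud(m,d,np.ones((480,640),bool)); s=Q[:,:2]@vv*1000; t=(Q[:,:2]@nn-c)*1000; h=Q[:,2]*1000
b=(s>-330)&(s<-210)&(abs(t)<60)
k=b&(h>100)&(h<108); print('bar top n',k.sum(),cv2.minAreaRect(np.c_[s[k],t[k]].astype(np.float32)),np.percentile(h[k],[5,95]), 'world',cv2.minAreaRect((Q[k,:2]*1000).astype(np.float32)))
k=b&(h>55)&(h<62); print('wheel',k.sum(),cv2.minEnclosingCircle(np.c_[s[k],t[k]].astype(np.float32)))
k=(s>-210)&(s<-137)&(abs(t)<22)&(h>40)
print('prof',[(int(x),round(float(np.median(h[k&(s>=x)&(s<x+2)])),1)) for x in range(-210,-137,2) if (k&(s>=x)&(s<x+2)).sum()>3])
```

```text
t 14.53 tcp [ 0.5792 -0.2275  0.2015] yang 11.6 tilt x [-0.002  0.002 -1.   ] w 0.0487 F [-0.1  0.5 -0.5] j [-0.56  0.32  1.52  0.    1.31 -0.77]
 turn units 0.0 (deg 0.0; alt 0.00 units)  shift units after turn [1.63  0.009 0.056]
bar top n 1938 ((-271.76434326171875, 0.2485809326171875), (45.373390197753906, 14.015931129455566), 0.21477334201335907) [101.32622744 104.60343033] world ((568.2654418945312, -158.99305725097656), (14.01590347290039, 45.37336730957031), 12.006356239318848)
wheel 3874 ((-268.3466796875, -6.449390411376953), 40.12587356567383)
prof [(-210, 48.8), (-208, 48.8), (-206, 48.6), (-204, 48.3), (-202, 46.8), (-194, 42.8), (-192, 45.3), (-190, 45.4)]
```

View pics/w8.png

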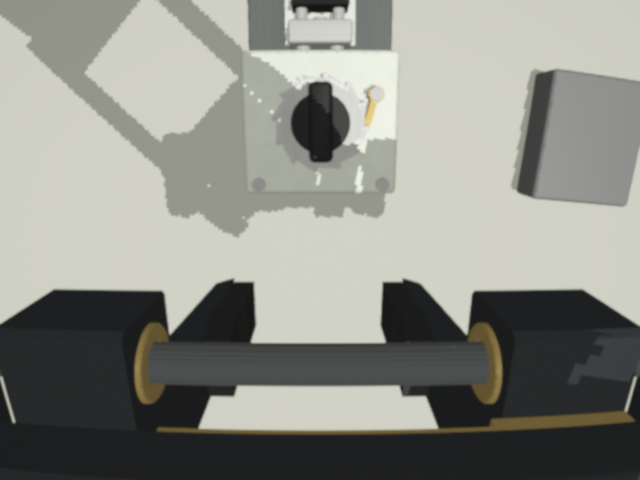

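Bar at (320,120): centre (568.3,−159.0), along the clamp's x, 45×14 mm, top 104 mm, all as described. I take a second look from a turned wrist to settle the camera's bias before gripping.

Run:
```python
from h import *
plan([.516,-.206,.2],-48.4)
```

```text
t 14.57 tcp [ 0.5793 -0.2272  0.2019] yang 11.7 tilt x [-0.002  0.001 -1.   ] w 0.0484 F [-0.4  0.9  0.5] j [-0.56  0.32  1.52  0.    1.31 -0.77]
 turn units 7.509 (deg 60.1; alt -14.99 units)  shift units after turn [ 0.04  -1.158  0.666]
```

Call:
servo_tool(
  steps=[
    [[0, 0, 0, 0.94, 0.45], [0, 0, 0, 0.94, 0.45], [0, 0, 0, 0.94, 0.45], [0, 0, 0, 0.94, 0.45], [0, 0, 0, 0.94, 0.45], [0, 0, 0, 0.94, 0.45], [0, 0, 0, 0.94, 0.45], [0, 0, 0, 0.93, 0.45], [0, -0.58, 0.33, 0, 0.45], [0, -0.58, 0.33, 0, 0.45], [0, 0, 0, 0, 0.45], [0, 0, 0, 0, 0.45]],
  ],
)

```text
time: 16.08
tool_pos: [0.5174, -0.2066, 0.2033]
orientation: [1.932, 1.569, -0.484]
force: [0.5, -1.1, -0.3]
gripper_width: 0.0397
```

Run:
```python
from h import *
m=vision.camera_model('wrist'); p,d=grab('wrist','w9.png'); s_,R,tp=tool()
A=np.load('axis.npz'); vv,nn,c=A['v'],A['n'],float(A['c'])
def bar(m,d):
    Q=cloud(m,d,np.ones((480,640),bool)); s=Q[:,:2]@vv*1000; t=(Q[:,:2]@nn-c)*1000; h=Q[:,2]*1000
    k=(s>-330)&(s<-210)&(abs(t)<60)&(h>100)&(h<108); r=cv2.minAreaRect((Q[k,:2]*1000).astype(np.float32)); print(k.sum(),r,np.percentile(h[k],[5,95])); return np.array(r[0])
b2=bar(m,d)
z=np.load('w8.npz',allow_pickle=True); b1=bar(z['m'].item(),z['d'])
R1=z['R'][:2,1:]; R2=R[:2,1:]
# meas = true + R*bias
bias=np.linalg.lstsq(R1-R2,b1-b2,rcond=None)[0]; print('bias tool y,z mm',bias,'knob',b1-R1@bias,b2-R2@bias)
k=(b1-R1@bias)/1000
plan([*k,.16],12.0)
```

```text
1869 ((568.4199829101562, -158.64602661132812), (14.156059265136719, 45.632713317871094), 12.124096870422363) [101.45026657 104.62206667]
1938 ((568.2654418945312, -158.99305725097656), (14.01590347290039, 45.37336730957031), 12.006356239318848) [101.32622744 104.60343033]
bias tool y,z mm [-0.37761725 -0.03730822] knob [ 568.6427957  -158.95317635] [ 568.6427957  -158.95317635]
t 16.12 tcp [ 0.5175 -0.2068  0.2033] yang -48.4 tilt x [ 0.001 -0.001 -1.   ] w 0.0395 F [ 0.9  0.3 -0.2] j [-0.59  0.18  1.69  0.    1.28  0.25]
 turn units -7.55 (deg -60.4; alt 14.95 units)  shift units after turn [ 0.866  1.198 -0.724]
```

View pics/w9.png

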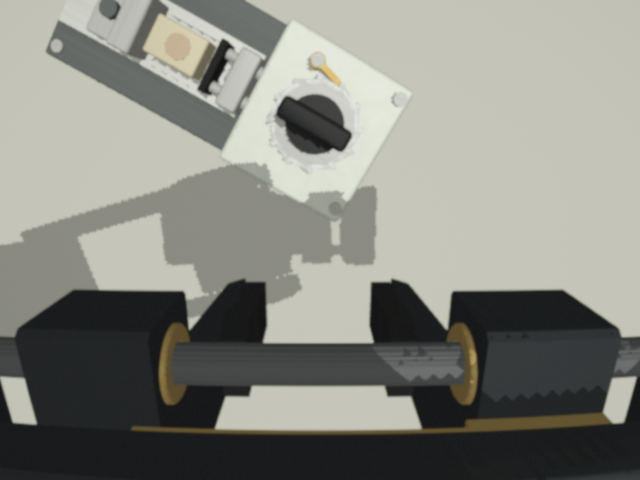

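Both views agree within 0.4 mm, so the knob axis is at (568.5, −158.9). Back to bar alignment and over it.

Call:
servo_tool(
  steps=[
    [[0, 0, 0, -0.945, 0.45], [0, 0, 0, -0.945, 0.45], [0, 0, 0, -0.945, 0.45], [0, 0, 0, -0.945, 0.45], [0, 0, 0, -0.945, 0.45], [0, 0, 0, -0.945, 0.45], [0, 0, 0, -0.945, 0.45], [0, 0, 0, -0.935, 0.45], [0, 0.6, -0.362, 0, 0.45], [0, 0.598, -0.362, 0, 0.45], [0.5, 0, 0, 0, 0.45], [0.5, 0, 0, 0, 0.45], [0.4, 0, 0, 0, 0.45], [0, 0, 0, 0, 0.45], [0, 0, 0, 0, 0.45]],
  ],
)

```text
time: 18.0
tool_pos: [0.5687, -0.1594, 0.1336]
orientation: [0.904, 1.57, -0.458]
force: [0.2, 0.3, -0.0]
gripper_width: 0.0396
```

Run:
```python
from h import *
plan([.5685,-.1589,.068],12.0)
grab('wrist','w10.png')
```

```text
t 18.0 tcp [ 0.5687 -0.1594  0.1336] yang 12.0 tilt x [ 0.001 -0.    -1.   ] w 0.0396 F [ 0.2  0.3 -0. ] j [-0.47  0.33  1.65  0.    1.16 -0.68]
 turn units -0.005 (deg -0.0; alt 22.50 units)  shift units after turn [ 1.311 -0.002 -0.011]
```

View pics/w10.png

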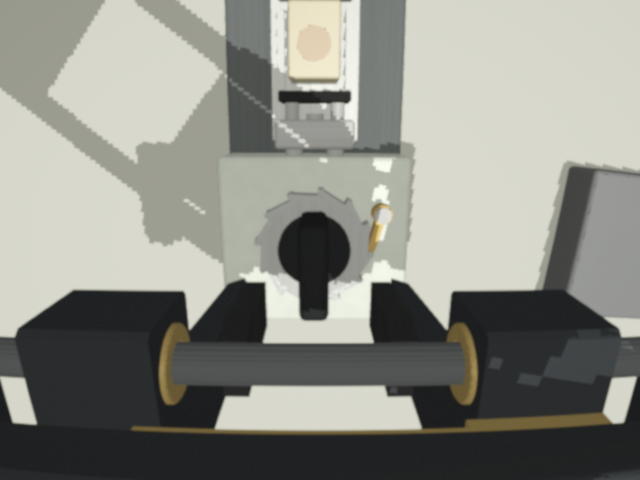

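Run:
```python
from h import *
m=vision.camera_model('wrist'); p,d=grab('wrist'); s_,R,tp=tool()
print('cam in tool',(R.T@(m['position']-tp)*1000).round(2)); print((R.T@Rm(m['rotation'])).round(4)); print(m['cx'],m['cy'],m['D'])
Q=cloud(m,d,np.ones((480,640),bool)); h=Q[:,2]*1000
T=(Q-tp)@R*1000
k=(h>100)&(h<108)&(abs(T[:,1])<40)&(abs(T[:,2])<40); print('bar',k.sum(),cv2.minAreaRect((Q[k,:2]*1000).astype(np.float32)),'tool y,z',cv2.minAreaRect(T[k,1:].astype(np.float32)))
# left/right finger points
for n,c0,c1 in(('L',225,268),('R',368,412)):
    mk=np.zeros((480,640),bool); mk[283:335,c0:c1]=1
    F=(cloud(m,d,mk)-tp)@R*1000; F=F[(F[:,0]>-40)&(F[:,0]<5)]
    for x in range(-30,4,5):
        kk=(F[:,0]>x)&(F[:,0]<x+5)
        if kk.sum()>5: print(n,x,kk.sum(),'y',np.percentile(F[kk,1],[2,98]).round(1),'z',np.percentile(F[kk,2],[2,98]).round(1))
```

```text
cam in tool [-145.48    2.03  -66.19]
[[-2.000e-04  2.551e-01 -9.669e-01]
 [ 1.000e+00  5.000e-04 -1.000e-04]
 [ 4.000e-04 -9.669e-01 -2.551e-01]]
317.8274731721331 236.1003626260622 [-0.09126544  0.          0.          0.          0.        ]
bar 2794 ((567.9312744140625, -158.34866333007812), (13.739500045776367, 45.67030715942383), 12.27707576751709) tool y,z ((-0.6057944297790527, -1.3617362976074219), (45.66804504394531, 13.739501953125), 89.6823959350586)
L -30 282 y [-26.9 -18.8] z [-11.5  -3.1]
L -25 354 y [-27.9 -18. ] z [-11.6  -0.4]
L -20 333 y [-28.9 -17.6] z [-11.7   1.5]
L -15 302 y [-29.7 -17.6] z [-11.8   4.1]
L -10 298 y [-30.8 -17.5] z [-11.8   6.3]
L -5 164 y [-28.4 -17.5] z [-11.3   7.5]
L 0 17 y [-20.8 -17.6] z [-8.9  7.4]
R -30 275 y [23. 31.] z [-11.4  -2.9]
R -25 356 y [22.1 32. ] z [-11.6  -0. ]
R -20 336 y [21.7 33. ] z [-11.7   1.6]
R -15 306 y [21.7 34.2] z [-11.8   4.1]
R -10 287 y [21.7 34.9] z [-11.7   6.5]
R -5 184 y [21.7 32.3] z [-11.2   7.5]
R 0 14 y [21.8 22. ] z [-8.   7.8]
```

The reported camera position carries a world-constant error of about (1.9, 1.0) mm, because the cam-in-tool offset changes with yaw. Fingers appear at y=+2.1 and the bar at −0.6. Corrected, the knob axis is (566.3, −159.7).

Run:
```python
from h import *
plan([.5663,-.1597,.068],12.1)
```

```text
t 18.1 tcp [ 0.5687 -0.1595  0.1341] yang 12.0 tilt x [ 0.002 -0.001 -1.   ] w 0.0395 F [-0.1  0.5  0.1] j [-0.47  0.33  1.65  0.    1.16 -0.68]
 turn units -0.018 (deg -0.1; alt 22.48 units)  shift units after turn [ 1.321 -0.051 -0.009]
```

Call:
servo_tool(
  steps=[
    [[0.2, -0.05, -0.009, 0, 0.45], [0.37, 0, 0, 0, 0.45], [0.37, 0, 0, 0, 0.45], [0.37, 0, 0, 0, 0.45], [0, 0, 0, 0, 0.45], [0, 0, 0, 0, 0.05], [0, 0, 0, 0, 0.05], [0, 0, 0, 0, 0.05], [0, 0, 0, 0, 0.05], [0, 0, 0, 0, 0.05]],
  ],
  grip_force=30,
)

```text
time: 19.35
tool_pos: [0.5663, -0.159, 0.0675]
orientation: [1.296, 1.568, -0.066]
force: [4.8, 0.8, -4.4]
gripper_width: 0.014
```

Run:
```python
from h import *
plan([.5663,-.1597,.068],12.1); print(get_state()['torque'])
```

```text
t 19.35 tcp [ 0.5663 -0.159   0.0675] yang 12.0 tilt x [ 0.002 -0.    -1.   ] w 0.014 F [ 4.8  0.8 -4.4] j [-0.48  0.41  1.69  0.    1.03 -0.69]
 turn units -0.018 (deg -0.1; alt 22.48 units)  shift units after turn [-0.01  -0.002  0.013]
[ 0.07682877 -0.6574691   0.06722891]
```

Call:
servo_tool(
  steps=[
    [[0, 0, 0, 0.6, 0.05], [0, 0, 0, 0.6, 0.05], [0, 0, 0, 0.6, 0.05], [0, 0, 0, 0.6, 0.05], [0, 0, 0, 0.6, 0.05], [0, 0, 0, 0.6, 0.05], [0, 0, 0, 0.6, 0.05], [0, 0, 0, 0, 0.05]],
  ],
)

```text
time: 20.35
tool_pos: [0.5668, -0.1591, 0.0675]
orientation: [1.854, 1.567, -0.096]
force: [7.0, 1.7, -6.1]
gripper_width: 0.014
```

Run:
```python
from h import *
plan([.5663,-.1597,.068],12.1); print(get_state()['torque'])
```

```text
t 20.35 tcp [ 0.5668 -0.1591  0.0675] yang -21.7 tilt x [ 0.004 -0.    -1.   ] w 0.014 F [ 7.   1.7 -6.1] j [-0.48  0.41  1.69  0.    1.03 -0.1 ]
 turn units -4.225 (deg -33.8; alt 18.27 units)  shift units after turn [-0.009 -0.012  0.01 ]
[ 0.06923122 -0.93658833  0.01594003]
```

Call:
servo_tool(
  steps=[
    [[0, 0.013, -0.005, 0.7, 0.05], [0, 0, 0, 0.7, 0.05], [0, 0, 0, 0.7, 0.05], [0, 0, 0, 0.7, 0.05], [0, 0, 0, 0.7, 0.05], [0, 0, 0, 0.7, 0.05], [0, 0, 0, 0.7, 0.05], [0, 0, 0, 0.7, 0.05], [0, 0, 0, 0.7, 0.05], [0, 0, 0, 0, 0.05]],
  ],
)

```text
time: 21.6
tool_pos: [0.5674, -0.1596, 0.0675]
orientation: [2.529, 1.567, -0.3]
force: [6.6, -0.9, -6.2]
gripper_width: 0.0138
```

Run:
```python
from h import *
plan([.5663,-.1597,.068],12.1); print(get_state()['torque'])
m=vision.camera_model('wrist'); p,d=grab('wrist','w11.png')
grab('top','top2.png');grab('scene','scene2.png')
import cv2
i=cv2.imread('pics/scene2.png'); cv2.imwrite('pics/scene2c.png',cv2.resize(i[130:260,110:310],None,fx=4,fy=4,interpolation=2))
```

```text
t 21.6 tcp [ 0.5674 -0.1596  0.0675] yang -72.1 tilt x [ 0.003 -0.001 -1.   ] w 0.0138 F [ 6.6 -0.9 -6.2] j [-0.48  0.42  1.69  0.    1.03  0.78]
 turn units -10.527 (deg -84.2; alt 11.97 units)  shift units after turn [-0.01  -0.021 -0.003]
[-0.14504756 -0.78280389  0.05359745]
```

View pics/w11.png

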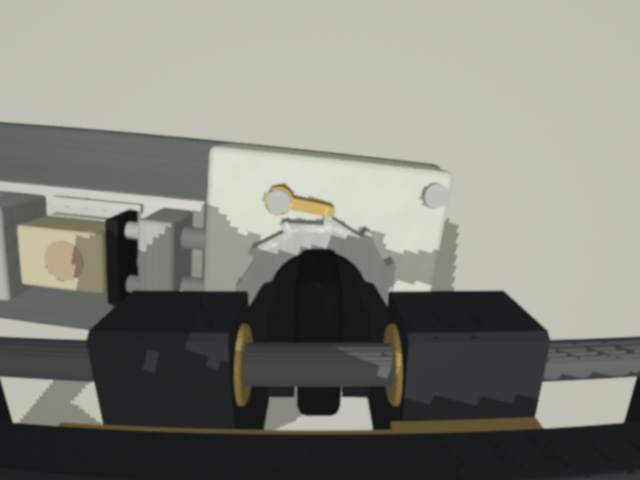

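View pics/scene2c.png

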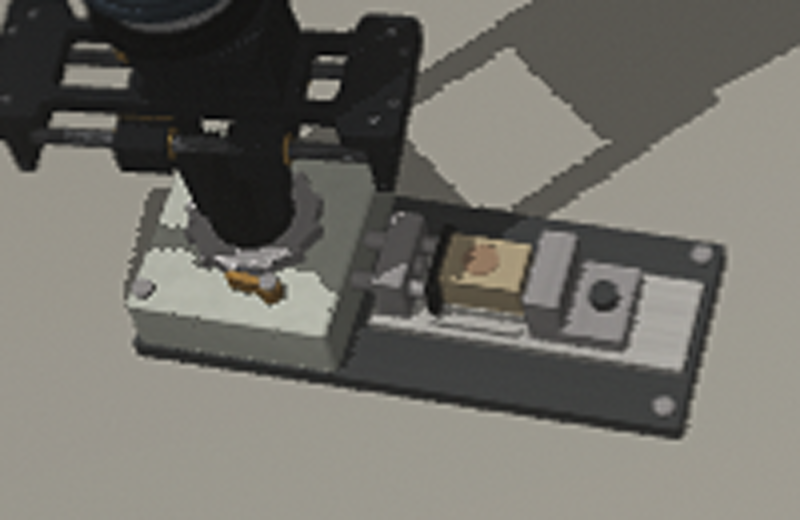

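```bash
cat >> h.py <<'E'
AX=np.load('axis.npz') if __import__('os').path.exists('axis.npz') else None
def prof(c='wrist',f=None,lo=-260,hi=-105):
    m=vision.camera_model(c); p,d=grab(c,f); vv,nn,cc=AX['v'],AX['n'],float(AX['c'])
    Q=cloud(m,d,np.ones((480,640),bool)); s=Q[:,:2]@vv*1000; t=(Q[:,:2]@nn-cc)*1000; h=Q[:,2]*1000
    o=[]
    for x in np.arange(lo,hi,1):
        k=(s>=x)&(s<x+1)&(abs(t)<12)&(h<56)
        if k.sum()>2: o.append((int(x),int(round(np.percentile(h[k],80)))))
    print(o)
    k=(h>45.5)&(h<50)&(s>-185)&(s<-133)&(abs(t)<20)
    print('block t',np.percentile(t[k],[1,99]).round(1),'top',np.median(h[k]).round(1),'s',np.percentile(s[k],[1,99]).round(1), cv2.minAreaRect(np.c_[s[k],t[k]].astype(np.float32)))
E
python3 - <<'E'
from h import *
prof()
E
```

```text
[(-244, 55), (-243, 49), (-242, 49), (-241, 48), (-240, 48), (-239, 49), (-238, 48), (-237, 48), (-236, 48), (-235, 48), (-234, 48), (-233, 48), (-232, 48), (-231, 48), (-230, 48), (-229, 48), (-228, 48), (-227, 48), (-226, 48), (-225, 48), (-224, 48), (-223, 47), (-222, 45), (-220, 39), (-219, 39), (-218, 39), (-217, 38), (-216, 38), (-215, 38), (-214, 37), (-213, 38), (-212, 38), (-211, 38), (-210, 43), (-209, 48), (-208, 49), (-207, 49), (-206, 49), (-205, 49), (-204, 49), (-203, 49), (-202, 49), (-201, 49), (-200, 49), (-199, 49), (-198, 49), (-197, 49), (-196, 49), (-195, 49), (-194, 48), (-190, 39), (-189, 38), (-188, 38), (-187, 38), (-186, 39), (-185, 43), (-184, 43), (-183, 46), (-182, 46), (-181, 46), (-180, 46), (-179, 46), (-178, 48), (-177, 48), (-176, 48), (-175, 48), (-174, 48), (-173, 48), (-172, 48), (-171, 48), (-170, 48), (-169, 48), (-168, 48), (-167, 48), (-166, 49), (-165, 48), (-164, 49), (-163, 48), (-162, 49), (-161, 49), (-160, 49), (-159, 49), (-158, 49), (-157, 49), (-156, 49), (-155, 49), (-154, 48), (-153, 48), (-152, 48), (-151, 48), (-150, 48), (-149, 48), (-148, 48), (-147, 48), (-146, 48), (-145, 48), (-144, 48), (-143, 48), (-142, 48), (-141, 48), (-140, 48), (-139, 48), (-138, 47), (-136, 49), (-135, 50), (-134, 50), (-133, 52), (-132, 52), (-131, 52)]
block t [-17.7  16.6] top 47.7 s [-183.1 -133.3] ((-158.6675567626953, -0.0063457489013671875), (51.35475158691406, 39.77558898925781), 0.053826719522476196)
```

Call:
servo_tool(
  steps=[
    [[0, 0, 0, 0.65, 0.05], [0, 0, 0, 0.65, 0.05], [0, 0, 0, 0.65, 0.05], [0, 0, 0, 0.65, 0.05]],
  ],
)

```text
time: 22.3
tool_pos: [0.5674, -0.16, 0.0676]
orientation: [2.773, 1.567, -0.421]
force: [7.0, -2.7, -6.8]
gripper_width: 0.0135
```

```bash
cat > st.py <<'E'
from h import *
s=get_state(); print(round(s['time'],2),'knob deg',round(12.1-yang(),1)%360,'tq',s['torque'].round(3),'eff',s['joint_efforts'].round(3)[[0,5]],'F',s['force'].round(1),'j6',s['joints'][5].round(3),'tcp',s['tool_pos'].round(4))
E
python3 st.py
```

```text
22.3 knob deg 105.1 tq [-0.271 -0.845  0.051] eff [ 0.428 -0.916] F [ 7.  -2.7 -6.8] j6 1.147 tcp [ 0.5674 -0.16    0.0676]
```

Call:
servo_tool(
  steps=[
    [[0, 0, 0, 0.65, 0.05], [0, 0, 0, 0.65, 0.05]],
  ],
)

```text
time: 22.55
tool_pos: [0.5674, -0.1601, 0.0675]
orientation: [2.905, 1.567, -0.471]
force: [6.7, -2.6, -7.3]
gripper_width: 0.0136
```

```bash
python3 st.py
```

```text
22.55 knob deg 115.5 tq [-0.381 -0.803  0.049] eff [ 0.802 -0.922] F [ 6.7 -2.6 -7.3] j6 1.329 tcp [ 0.5674 -0.1601  0.0675]
```

Call:
servo_tool(
  steps=[
    [[0, 0, 0, 0.65, 0.05], [0, 0, 0, 0.65, 0.05]],
  ],
)

```text
time: 22.8
tool_pos: [0.5673, -0.1603, 0.0675]
orientation: [3.031, 1.567, -0.527]
force: [6.5, -4.7, -7.2]
gripper_width: 0.0142
```

```bash
python3 st.py
```

```text
22.8 knob deg 125.9 tq [-0.463 -0.742  0.052] eff [ 1.154 -0.915] F [ 6.5 -4.7 -7.2] j6 1.51 tcp [ 0.5673 -0.1603  0.0675]
```

Call:
servo_tool(
  steps=[
    [[0, 0, 0, 0.65, 0.05], [0, 0, 0, 0.65, 0.05]],
  ],
)

```text
time: 23.05
tool_pos: [0.5672, -0.1604, 0.0675]
orientation: [-3.134, 1.567, -0.59]
force: [6.3, -4.7, -6.0]
gripper_width: 0.0136
```

```bash
python3 st.py
```

```text
23.05 knob deg 136.3 tq [-0.505 -0.729  0.054] eff [ 1.488 -0.896] F [ 6.3 -4.7 -6. ] j6 1.692 tcp [ 0.5672 -0.1604  0.0675]
```

Call:
servo_tool(
  steps=[
    [[0, 0, 0, 0.7, 0.05], [0, 0, 0, 0.7, 0.05]],
  ],
)

```text
time: 23.3
tool_pos: [0.5671, -0.1605, 0.0675]
orientation: [-3.017, 1.567, -0.668]
force: [5.6, -4.9, -6.2]
gripper_width: 0.0138
```

```bash
python3 st.py
```

```text
23.3 knob deg 147.5 tq [-0.655 -0.654  0.044] eff [ 1.852 -0.959] F [ 5.6 -4.9 -6.2] j6 1.888 tcp [ 0.5671 -0.1605  0.0675]
```

Call:
servo_tool(
  steps=[
    [[0, 0, 0, 0.7, 0.05], [0, 0, 0, 0, 0.05]],
  ],
)

```text
time: 23.55
tool_pos: [0.5671, -0.1606, 0.0675]
orientation: [-2.935, 1.567, -0.682]
force: [4.5, -4.5, -6.7]
gripper_width: 0.0141
```

```bash
python3 st.py
python3 - <<'E'
from h import *
prof(f='w12.png')
grab('scene','scene3.png')
i=cv2.imread('pics/scene3.png'); cv2.imwrite('pics/scene3c.png',cv2.resize(i[130:260,110:310],None,fx=4,fy=4,interpolation=2))
E
```

```text
23.55 knob deg 153.0 tq [-0.574 -0.664  0.071] eff [1.913 0.486] F [ 4.5 -4.5 -6.7] j6 1.983 tcp [ 0.5671 -0.1606  0.0675]
[(-208, 40), (-207, 39), (-206, 39), (-205, 39), (-204, 45), (-203, 46), (-202, 48), (-201, 49), (-200, 49), (-199, 49), (-198, 49), (-197, 50), (-195, 49)]Traceback (most recent call last):
  File "<stdin>", line 2, in <module>
  File "h.py", line 58, in prof
    print('block t',np.percentile(t[k],[1,99]).round(1),'top',np.median(h[k]).round(1),'s',np.percentile(s[k],[1,99]).round(1), cv2.minAreaRect(np.c_[s[k],t[k]].astype(np.float32)))
                    ~~~~~~~~~~~~~^^^^^^^^^^^^^
    return _quantile_unchecked(
        a, q, axis, out, overwrite_input, method, keepdims, weights)
    return _ureduce(a,
                    func=_quantile_ureduce_func,
    ...<5 lines>...
                    overwrite_input=overwrite_input,
                    method=method)
    r = func(a, **kwargs)
    result = _quantile(arr,
                       quantiles=q,
    ...<2 lines>...
                       out=out,
                       weights=wgt)
    slices_having_nans = np.isnan(arr[-1, ...])
                                  ~~~^^^^^^^^^
IndexError: index -1 is out of bounds for axis 0 with size 0
```

View pics/w12.png

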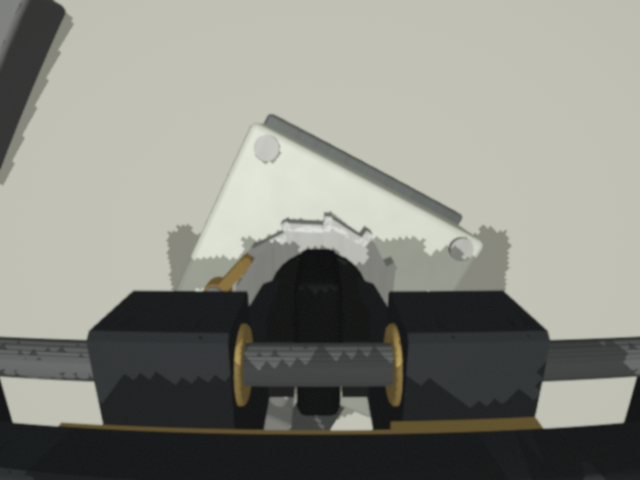

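Knob at 153°, past tooth 5 (150°). I add about 1° margin, let go so it settles on the tooth, then lift and measure the pad compression.

Call:
servo_tool(
  steps=[
    [[0, 0, 0, 0.14, 0.05], [0, 0, 0, 0, 0.05], [0, 0, 0, 0, 0.45], [0, 0, 0, 0, 0.45], [0, 0, 0, 0, 0.45], [-0.4, 0, 0, 0, 0.45], [-0.8, 0, 0, 0, 0.45], [-0.8, 0, 0, -0.9, 0.45], [0, 0, 0, -0.9, 0.45], [0, 0, 0, -0.9, 0.45], [0, 0, 0, -0.9, 0.45], [0, 0, 0, -0.9, 0.45], [0, 0, 0, -0.9, 0.45], [0, 0, 0, -0.9, 0.45], [0, 0, 0, -0.9, 0.45], [0, 0, 0, -0.9, 0.45], [0, 0, 0, -0.9, 0.45], [0, 0, 0, 0, 0.45], [0, 0, 0, 0, 0.45]],
  ],
)

```text
time: 25.98
tool_pos: [0.5662, -0.1593, 0.1682]
orientation: [2.305, 1.57, -0.489]
force: [0.2, 0.7, 0.3]
gripper_width: 0.0395
```

```bash
python3 st.py
python3 - <<'E'
from h import *
grab('scene','scene3.png')
i=cv2.imread('pics/scene3.png'); cv2.imwrite('pics/scene3c.png',cv2.resize(i[130:260,110:310],None,fx=4,fy=4,interpolation=2))
try: prof(f='w13.png')
except Exception as e: print(e)
m=vision.camera_model('wrist'); p,d=grab('wrist')
vv,nn,c=AX['v'],AX['n'],float(AX['c'])
Q=cloud(m,d,np.ones((480,640),bool)); s=Q[:,:2]@vv*1000; t=(Q[:,:2]@nn-c)*1000; h=Q[:,2]*1000
k=(s>-330)&(s<-210)&(abs(t)<60)&(h>100)&(h<108); r=cv2.minAreaRect((Q[k,:2]*1000).astype(np.float32)); print('bar',k.sum(),r)
E
```

```text
25.98 knob deg 82.2 tq [0.016 0.173 0.028] eff [ 0.009 -0.016] F [0.2 0.7 0.3] j6 0.748 tcp [ 0.5662 -0.1593  0.1682]
[(-243, 50), (-242, 50), (-241, 49), (-240, 48), (-239, 48), (-238, 48), (-237, 48), (-236, 48), (-235, 48), (-234, 48), (-233, 48), (-232, 48), (-231, 48), (-230, 48), (-229, 48), (-228, 48), (-227, 48), (-226, 48), (-225, 48), (-224, 48), (-223, 47), (-222, 45), (-221, 39), (-220, 39), (-219, 39), (-218, 39), (-217, 39), (-216, 38), (-215, 37), (-214, 37), (-213, 38), (-212, 38), (-211, 38), (-210, 38), (-209, 38), (-208, 38), (-207, 38), (-206, 38), (-205, 38), (-204, 38), (-203, 46), (-202, 49), (-201, 49), (-200, 49), (-199, 49), (-198, 49), (-197, 49), (-196, 49), (-195, 49), (-194, 49), (-193, 49), (-192, 49), (-191, 49), (-190, 49), (-189, 49), (-188, 49), (-187, 48), (-185, 40), (-184, 39), (-183, 38), (-182, 39), (-181, 40), (-180, 45), (-179, 46), (-178, 46), (-177, 47), (-176, 46), (-175, 46), (-174, 47), (-173, 48), (-172, 48), (-171, 48), (-170, 48), (-169, 48), (-168, 48), (-167, 48), (-166, 49), (-165, 48), (-164, 49), (-163, 48), (-162, 49), (-161, 49), (-160, 49), (-159, 49), (-158, 49), (-157, 49), (-156, 49), (-155, 49), (-154, 49), (-153, 49), (-152, 48), (-151, 48), (-150, 49), (-149, 48), (-148, 48), (-147, 48), (-146, 48), (-145, 48), (-144, 48), (-143, 48), (-142, 48), (-141, 48), (-140, 48), (-139, 48), (-138, 48), (-137, 48), (-136, 48), (-135, 48), (-134, 51), (-133, 52), (-132, 52), (-131, 52), (-130, 52), (-129, 52), (-128, 52), (-127, 52), (-126, 52), (-125, 52), (-124, 52), (-123, 52), (-122, 52), (-121, 52), (-120, 52), (-119, 52), (-118, 52), (-117, 51), (-108, 37), (-107, 37), (-106, 37)]
block t [-17.2  17.5] top 47.7 s [-179.3 -133.3] ((-156.60853576660156, -0.014469146728515625), (39.94602966308594, 47.2164421081543), 89.98448181152344)
bar 2102 ((568.1392211914062, -158.5166015625), (14.513656616210938, 45.90833282470703), 42.553401947021484)
```

View pics/w13.png

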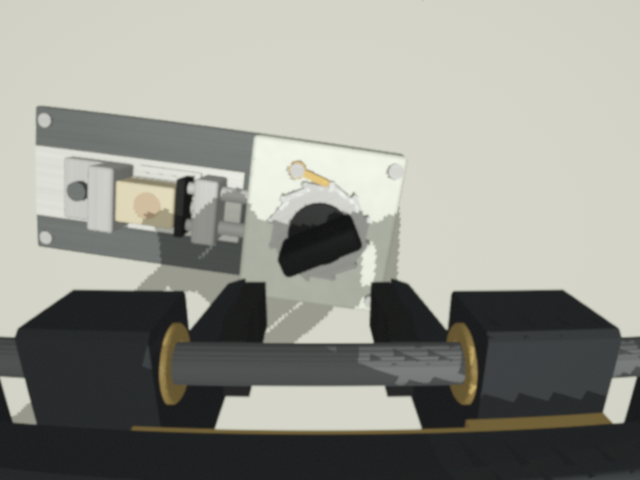

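View pics/scene3c.png

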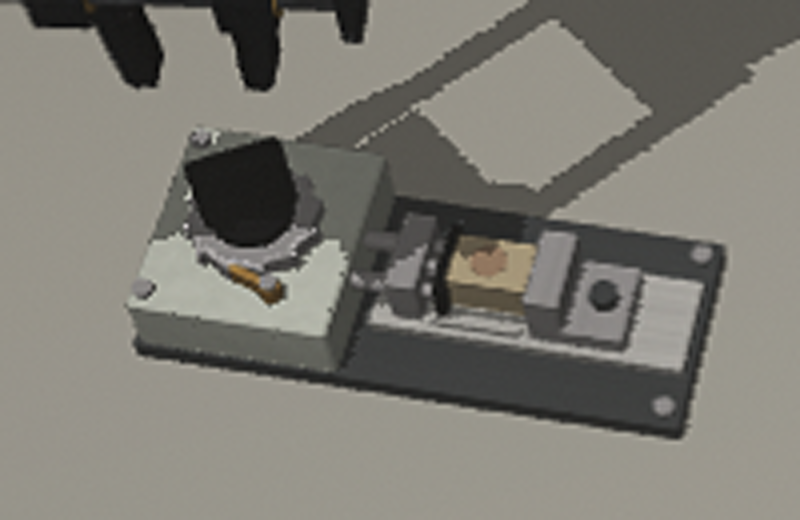

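The knob settled at 149.6°, i.e. tooth 5 caught. Jaw-to-pad distance dropped from about 16 to 13.7 mm, so only about 5 N. Tooth 6 should give about 11.5 N, so I regrip for one more tooth.

Run:
```python
from h import *
plan([.5667,-.1599,.068],-137.9)
```

```text
t 26.12 tcp [ 0.566  -0.1592  0.1676] yang -70.0 tilt x [ 0. -0. -1.] w 0.0397 F [ 0.2 -0.4 -0.1] j [-0.48  0.28  1.64 -0.    1.22  0.75]
 turn units 8.484 (deg 67.9; alt -14.02 units)  shift units after turn [ 1.991 -0.002 -0.02 ]
```

Call:
servo_tool(
  steps=[
    [[0, 0, 0, 0.94, 0.45], [0, 0, 0, 0.94, 0.45], [0, 0, 0, 0.94, 0.45], [0, 0, 0, 0.94, 0.45], [0, 0, 0, 0.94, 0.45], [0, 0, 0, 0.94, 0.45], [0, 0, 0, 0.94, 0.45], [0, 0, 0, 0.94, 0.45], [0, 0, 0, 0.96, 0.45], [0.4, 0, -0.02, 0, 0.45], [0.4, 0, 0, 0, 0.45], [0.4, 0, 0, 0, 0.45], [0.4, 0, 0, 0, 0.45], [0.38, 0, 0, 0, 0.45], [0, 0, 0, 0, 0.45], [0, 0, 0, 0, 0.05], [0, 0, 0, 0, 0.05], [0, 0, 0, 0, 0.05], [0, 0, 0, 0, 0.05]],
  ],
)

```text
time: 28.5
tool_pos: [0.5669, -0.1604, 0.0691]
orientation: [-3.104, 1.57, -0.797]
force: [-2.3, -0.6, 3.9]
gripper_width: 0.0137
```

```bash
python3 st.py
```

```text
28.5 knob deg 149.9 tq [-0.035  0.383  0.088] eff [0.753 0.039] F [-2.3 -0.6  3.9] j6 1.928 tcp [ 0.5669 -0.1604  0.0691]
```

Call:
servo_tool(
  steps=[
    [[0, 0, 0, 0.7, 0.05], [0, 0, 0, 0.7, 0.05], [0, 0, 0, 0.7, 0.05], [0, 0, 0, 0.7, 0.05]],
  ],
)

```text
time: 29.0
tool_pos: [0.5668, -0.1605, 0.0692]
orientation: [-3.064, 1.57, -1.151]
force: [-3.2, -0.5, 4.7]
gripper_width: 0.0139
```

```bash
python3 st.py
```

```text
29.0 knob deg 172.5 tq [-0.199  0.616  0.092] eff [ 1.021 -0.911] F [-3.2 -0.5  4.7] j6 2.323 tcp [ 0.5668 -0.1605  0.0692]
```

Call:
servo_tool(
  steps=[
    [[0, 0, 0, 0.7, 0.05], [0, 0, 0, 0.7, 0.05], [0, 0, 0, 0.03, 0.05], [0, 0, 0, 0, 0.05]],
  ],
)

```text
time: 29.5
tool_pos: [0.5667, -0.1605, 0.0692]
orientation: [-3.076, 1.57, -1.36]
force: [-2.9, -1.5, 5.3]
gripper_width: 0.0134
```

```bash
python3 st.py
```

```text
29.5 knob deg 183.7 tq [-0.134  0.551  0.109] eff [1.132 0.141] F [-2.9 -1.5  5.3] j6 2.519 tcp [ 0.5667 -0.1605  0.0692]
```

Call:
servo_tool(
  steps=[
    [[0, 0, 0, 0, 0.45], [0, 0, 0, 0, 0.45], [0, 0, 0, 0, 0.45], [-0.4, 0, 0, 0, 0.45], [-0.8, 0, 0, 0, 0.45], [-0.8, 0, 0, -0.95, 0.45], [0, 0, 0, -0.95, 0.45], [0, 0, 0, -0.95, 0.45], [0, 0, 0, -0.95, 0.45], [0, 0, 0, -0.95, 0.45], [0, 0, 0, -0.95, 0.45], [0, 0, 0, -0.95, 0.45], [0, 0, 0, -0.95, 0.45], [0, 0, 0, -0.95, 0.45], [0, 0, 0, -0.95, 0.45], [0, 0, 0, -0.95, 0.45], [0, 0, 0, -0.95, 0.45], [0, 0, 0, -0.95, 0.45], [0, 0, 0, 0, 0.45], [0, 0, 0, 0, 0.45]],
  ],
)

```text
time: 32.0
tool_pos: [0.5668, -0.16, 0.1691]
orientation: [2.36, 1.57, -0.485]
force: [-0.5, -0.4, -0.2]
gripper_width: 0.0396
```

```bash
python3 st.py
python3 - <<'E'
from h import *
prof(f='w14.png',lo=-210,hi=-125)
m=vision.camera_model('wrist'); p,d=grab('wrist')
vv,nn,c=AX['v'],AX['n'],float(AX['c'])
Q=cloud(m,d,np.ones((480,640),bool)); s=Q[:,:2]@vv*1000; t=(Q[:,:2]@nn-c)*1000; h=Q[:,2]*1000
k=(s>-330)&(s<-210)&(abs(t)<60)&(h>100)&(h<108); r=cv2.minAreaRect((Q[k,:2]*1000).astype(np.float32)); print('bar',k.sum(),r)
k=(s>-170)&(s<-138)&(h>45.5)&(h<51)&(abs(t)<25); print('block t',np.percentile(t[k],[1,99]),cv2.minAreaRect(np.c_[s[k],t[k]].astype(np.float32)))
E
```

```text
32.0 knob deg 85.1 tq [-0.06   0.134  0.033] eff [ 0.009 -0.017] F [-0.5 -0.4 -0.2] j6 0.797 tcp [ 0.5668 -0.16    0.1691]
[(-210, 38), (-209, 38), (-208, 38), (-207, 37), (-206, 38), (-205, 38), (-204, 38), (-203, 38), (-202, 38), (-201, 38), (-200, 45), (-199, 49), (-198, 49), (-197, 49), (-196, 49), (-195, 49), (-194, 49), (-193, 49), (-192, 49), (-191, 49), (-190, 49), (-189, 49), (-188, 49), (-187, 49), (-186, 49), (-185, 49), (-182, 40), (-181, 42), (-180, 45), (-179, 46), (-178, 46), (-177, 46), (-176, 46), (-175, 46), (-174, 48), (-173, 48), (-172, 48), (-171, 48), (-170, 48), (-169, 48), (-168, 48), (-167, 48), (-166, 48), (-165, 48), (-164, 48), (-163, 48), (-162, 49), (-161, 48), (-160, 49), (-159, 48), (-158, 49), (-157, 49), (-156, 49), (-155, 49), (-154, 48), (-153, 49), (-152, 49), (-151, 49), (-150, 48), (-149, 48), (-148, 48), (-147, 49), (-146, 48), (-145, 48), (-144, 48), (-143, 48), (-142, 48), (-141, 48), (-140, 48), (-139, 48), (-138, 48), (-137, 49), (-136, 48), (-135, 48), (-134, 51), (-133, 52), (-132, 52), (-131, 52), (-130, 53), (-129, 52), (-128, 52), (-127, 52), (-126, 52)]
block t [-18.1  17.8] top 47.7 s [-184.7 -133.3] ((-158.99392700195312, -0.014173507690429688), (52.004764556884766, 39.68579864501953), 0.1609640270471573)
bar 2078 ((568.2308959960938, -158.51547241210938), (14.47072982788086, 46.01376724243164), 12.66013240814209)
block t [-13.79444606  13.72444774] ((-153.9923858642578, 0.1578216552734375), (28.681419372558594, 31.90403175354004), 89.79764556884766)
```

View pics/w14.png

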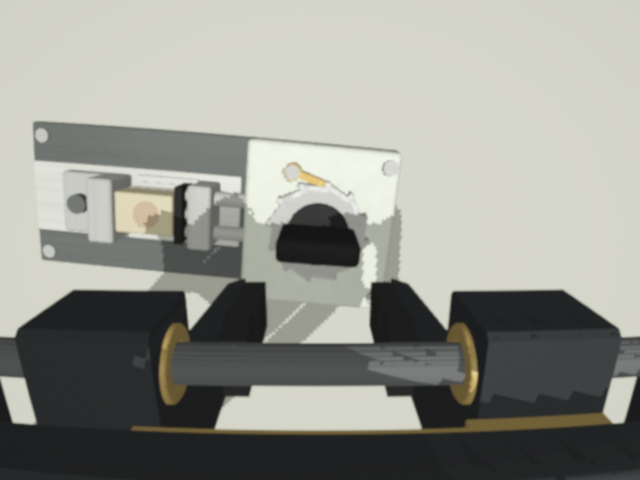

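Knob at about 180° (tooth 6 caught). The pad is compressed about 5.5 mm (≈12 N), and the block is centred (t ±13.8), square and flat at (145,210) in the picture. The hand is clear, so I hand in.

```bash
python3 -c "
from plant import *
print(job_done())"
```

```text
the job is handed in; nothing more can be done
None
```

The job is handed in, and my last checks agree that the block is held as asked. No verdict came back. The squeeze is my estimate, about 12 N, inside the 6 to 17 N range.

I took the small beige 40 × 28 mm block, not the yellow or the larger one. I stood it between the ribs, let go, and wound the knob clockwise in two grips to the sixth tooth. Then I took the hand off.

**Last checks, hand clear:**
- **Knob:** it rests at about 180°, where the sixth tooth should be. I did not re-image it over time to confirm it stands still.
- **Block:** its top is 47.7 mm above the worktop (48 expected). It is on the centre line within 0.5 mm, square to within 0.2°, and against the backstop.
- **Squeeze:** the pad is compressed about 5.5 to 6 mm, which is 12 to 13 N. I stopped at the fifth tooth first, but it gave only about 5 N, so I added one more.
- **Jar, slide box and beaker:** the arm never went near them. I did not measure their positions again at the end.

**Where readings disagreed:**
- The wrist camera's reported position was about 2 mm off. I corrected for this by comparing with the fingers in the picture.
- My first gap estimate put block contact at tooth 3.8. The compression at tooth 5 points to about 4.2.
- Torque just past the sixth tooth suggested about 14 to 15 N, higher than the pad-compression figure. It includes side load from the grip, so I trust it less.
- Torque during the first wind showed no clear rise at contact.

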